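Stamp the gauge marks on a plastic test bar

TASK

Take the orange-handled gauge marker from its stand and stamp its two marks across the middle of the white test bar clamped in the jig: hold it square to the bar, press both blades down evenly with about 15 N in all, hold still for half a second, then lift straight off without smearing. Put the marker back upright in its stand, let go, and leave everything else on the bench alone.

Things in the scene. Friction and masses are not known exactly. Their poses are not given: they have to be found in the camera images.
- marker_grip (a point): Gauge marker, a hand stamp 102 mm tall, about 0.28 kg (varies by 20 %). This point is the centre of its upright orange handle: 24 mm along own x, 16 mm along own y, from 28 mm above this point down to a black collar whose top is 26 mm below it. Grip across the 16 mm, with 40 N or more. Under the collar: a steel crossbar 92 mm (x) by 18 mm (y), 30 to 44 mm below this point. z up.
- marker_foot (a point): Foot of the marker: the point midway between its two blade edges (springs relaxed), 74 mm straight below marker_grip; same axes. The blades hang at x = +-25 mm from it. The marker's two ends are alike, so a half turn about z makes no difference.
- blade_a: Black inked blade at +x of the marker: 2 mm thick (x), edge 20 mm long along the marker's y; origin mid-edge. It slides up into the crossbar for 5.5 mm against a spring: 1 N at the start of its travel, then 6 N more per mm. A full mark prints with 5 to 10 N on a blade held still; above 13 N it squashes the mark; below 2 N it leaves none.
- blade_b: The other blade, alike, at -x of the marker, with its own spring; the two edges are 50 mm apart.
- jig: Marking jig, fixed to the bench: grey base plate 150 (x) x 96 (y) x 12 mm, origin at the middle of its underside; two cheeks with lock knobs at y = 31 to 55 mm either side, up to z = 60 mm. Between them a dark steel bed, 190 mm (x) by 58 mm (y), locked at a tilt of up to 8 degrees either way about the jig's y axis. The body includes bed and test bar.
- bed_mid (a point): Middle of the bed's upper face, under the middle of the test bar, 66 mm above the bench; yellow lines mark it. x runs along the bar, z is square to bed and bar (so it leans with the bed). The white bar is 165 mm long, its straight middle 62 x 13 mm. Its thickness, 3 to 13 mm, is not measured: its top lies that far along z from here. End clamps 71 to 86 mm out rise to 22 mm above the bed.
- stand: The marker's stand, fixed to the bench: dark foot plate 130 (x) x 70 x 8 mm, origin at the middle of its underside; two aluminium posts at x = +-44 mm. The crossbar lies along the stand's x on the post tops, 48 mm above the bench, between lips 8 mm high with 3 mm of play all round; the blades hang free between the posts.
- stand_seat (a point): Where the marker's handle centre (marker_grip) is when the marker stands upright in its stand: 92 mm above the bench over the middle of the stand. Axes as the stand's.
- beaker: Glass beaker, 68 mm wide, 85 mm high, origin under its centre. Not part of the job.
- wash_bottle: White bottle with a red cap, 60 mm wide, 150 mm high, origin under its centre. Not part of the job.
- caliper: Digital caliper lying flat, 150 mm along its x, 50 mm along y, 13 mm high, origin underneath. Not part of the job.
- timer: Green lab timer lying flat, 52 x 62 x 18 mm, origin under its centre. Not part of the job.
Not all that is in view belongs to the job. There is more than one size of the jig; the job needs the smallest.

How it is judged (in metres and radians):
On the way, in this order (a step that is already met when the one before it is completed fails the run):
1. the marker is lifted out of its stand, 40 mm or more from its place there (distance between marker_grip and stand_seat above 0.04 m), for 0.1 s.
2. both blades press on the bar at once, 5 to 10 N each, still for half a second, the marker centred on the middle of the bar within 4 mm along and across and square to it within 4 degrees (contact force between blade_a and jig between 5 and 10 N and contact force between blade_b and jig between 5 and 10 N and linear speed of each of blade_a, blade_b below 0.008 m/s and x of marker_foot in the frame of bed_mid between -0.004 and 0.004 m and y of marker_foot in the frame of bed_mid between -0.004 and 0.004 m and angle between the x axis of marker_foot and the x axis of bed_mid, either way round below 0.07 rad and angle between the z axis of marker_foot and the z axis of bed_mid, either way round below 0.07 rad), for 0.5 s.
3. the marker is lifted clear, its blades 15 mm or more above the bar (z of marker_grip in the frame of bed_mid above 0.102 m), for 0.1 s.
At the end, for the whole second after the job is handed in: The marker stands upright in its stand again, its crossbar down on both posts: handle centre within 6 mm (sideways) and 4 mm (height) of its place, tilted by less than 3.4 degrees, at rest, with the robot off it (horizontal distance between marker_grip and stand_seat below 0.006 m and z of marker_grip in the frame of stand_seat between -0.004 and 0.004 m and angle between marker_grip's own z axis and vertical below 0.06 rad and linear speed of each of blade_a, blade_b below 0.02 m/s); the robot touches nothing.
It fails at once if a blade is pressed on the jig or bar with more than 13 N (contact force between any of blade_a, blade_b and jig above 13 N).
It fails at once if a mark is smeared: a blade slides faster than 8 mm/s while it presses on the bar with more than 2 N ((contact force between blade_a and jig above 2 N and linear speed of blade_a above 0.008 m/s) or (contact force between blade_b and jig above 2 N and linear speed of blade_b above 0.008 m/s)).
It fails at once if a stray mark: a blade presses with more than 2 N while the marker is over 5 mm off the middle of the bar (contact force between any of blade_a, blade_b and jig above 2 N and not (x of marker_foot in the frame of bed_mid between -0.005 and 0.005 m and y of marker_foot in the frame of bed_mid between -0.005 and 0.005 m)).
It fails at once if the gripper or arm pushes on the jig with more than 15 N (contact force between any of the arm, the fingers and jig above 15 N).
It fails at once if the beaker, wash bottle, caliper or timer is moved by more than 15 mm (distance of any of beaker, wash_bottle, caliper, timer from where it was at the start of the episode above 0.015 m).
It also fails if it takes over 61 s, if anything falls off the work surface, if the arm or the gripper's body presses on something with over 40 N, if the wrist force passes 120 N, or if a joint passes its speed limit or range.

ROBOT

A 7-joint arm with a two-finger parallel gripper is mounted at the origin on the work surface. World frame = base frame: x ahead of the robot, y to its left, z up, the work surface at z = 0. Lengths are in m, angles in degrees, forces in N, time in s.
With the tool pointing down it reaches from about 0.425 to 0.975 m from the base axis. Payload 16.7 kg.
Tool frame: the origin (TCP) lies midway between the tips of the shut fingers; the grasp point (between the pads) lies arm.tcp_to_grasp behind it (arm.tcp_to_grasp is the distance from the TCP to the grasp point, in m); z points along the fingers, y is the direction in which the jaws open and shut (so a half turn about z gives the same grasp; the last joint's range is limited). The gripper opens to 85 mm and grips with 20 to 120 N. Pads are 22 mm wide; open, the fingers measure 114 mm over their backs; the gripper's body (76 mm by 85 mm) begins 54 mm behind the grasp point. The pads swing forward as they close: fully open they stand 13 mm farther back than shut.
Start: joints at [56.751, 24.414, 4.234, 92.017, -1.954, 63.644, -3.845], TCP at [0.282, -0.613, 0.231] pointing down, gripper open.
Joint ranges: [-163.25, 163.25], [-28.42, 122.38], [-70.27, 78.77], [12.13, 141.07], [-58.53, 238.53], [9.26, 117.41], [-156.51, 156.51]. Speed limits (degrees/s): [108.29, 108.29, 136.94, 136.94, 172.46, 172.46, 172.46].

INTERFACE

Orientations are given as a 3x3 rotation matrix whose columns are the frame's x, y, z axes.
In Python, from plant import readout, eyes, arm, nets gives the robot as it stands.
- The arm moves only by the tool jog_arm, never from a script. Its argument "moves" is a list of rows, each a list of 5 numbers: the shift along the tool's x, y, z in mm, then the turn about the tool's z in rad, then the opening, from 0 (shut) to 1 (fully open). A call has 1 to 12 rows; each row is the pose to reach, as a shift and turn from the pose measured when the call began, along the tool's axes at that moment; what a row does not reach only later rows make up. A row lasts 1/10 s, in which the tool goes at most 50 mm and 8.59 degrees, less where a joint would pass 70% of its speed; a pose out of reach is approached as far as the arm can. A call with a gripper value outside its range is refused whole. The fingers move at their own pace and stop on an object; the grip force is fixed at half the most. Time passes only in rows, so rows that repeat a pose let the fingers close. It gives the time, the measured TCP pose, the force and the opening at its end, in the units of the state.
- readout.get_obs(): the state, without advancing time (a new reading comes with each control period).
- eyes.grab_frame(name): name is "scene" or "top"; returns the picture (480x640x3 uint8, red, green, blue); there is no depth.
- eyes.get_calibration(name): a dict with "intrinsics" (3x3 intrinsics, pixels), "dist_coeffs" ([k1, k2, p1, p2, k3] as OpenCV has them; the pictures are not rectified), "eye" and "rotation" of the camera in the world. Camera axes: x right, y down, z forward; pixel columns grow to the right and rows downward; lengths in m; the calibration is good to about 2 mm. A picture is of the moment at which its call begins. get_calibration takes no time and is no camera call.
- arm.hand_in(): hands the job in, once; it reports no verdict.
Trained networks look in the newest picture that a camera, given by its name, has taken for a name from the list of things; names that differ only in an ending like _2 or _b are one class to them, and where a whole thing is asked for, a point or a joint stands for the part that bears it (a point fixed in the world has none). Each returns a list of dicts, best first, with "score" (0 to 1); they miss things now and then, are a little off and sometimes report something else, mostly with a low value. They report only what shows in the picture. A call takes as long as a camera call. They do not tell look-alikes from the thing itself.
- nets.spot_in(camera, name): "position" ([x, y, z] in m, in world coordinates, good to about 4 mm: the middle of the surface that is visible of it).
- nets.spot_point(camera, name): "position" ([x, y, z] in m, in world coordinates, good to about 4 mm: a listed point, or the origin of a listed thing).
The state is a dict: "time": time; "joint_positions": joint angles; "dq": joint speeds; "tau": joint torques, N m; "tcp_pos": TCP position; "orientation": TCP orientation; "wrist_force": force on the tool from outside, world axes, zero at the start; "wrist_torque": the same for the moment, N m; "grip_width": finger opening in m.
Only numpy, scipy, OpenCV 4.12 (cv2) and the standard library are available. Lean on these libraries where they do the work, as an engineer would, in place of code of your own. Each camera call takes 0.05 s, during which the arm holds its last target.

## Working session

There is one attempt and no reset: what is moved stays moved. The work goes in short steps, Python scripts to look and compute and a tool call to move; the robot and the scene stay as the last step left them, time stands still between calls to the robot, and variables do not carry over. Pictures are saved under pics/ and viewed, and the job is handed in when it is done.

Besides the shell and the picture viewer there is one more tool, called after "Request:" as a command line: name --pt "numbers of a row" for each row, then --argument value for the rest. jog_arm: Moves the arm, as the interface text tells. Its arguments: {"type":"object","properties":{"moves":{"type":"array"}},"required":["moves"]}

```bash
ls; mkdir -p pics; python3 - <<'E'
from plant import readout, eyes, arm, nets
import cv2
o=readout.get_obs()
for k,v in o.items(): print(k,v)
print(arm.tcp_to_grasp)
for c in ["scene","top"]:
    im=eyes.grab_frame(c); cv2.imwrite(f"pics/{c}0.png",im[:,:,::-1]); print(c,eyes.get_calibration(c))
E
```

```text
pics
time 0.0
joint_positions [56.75063594 24.44967686  4.23037206 92.05180746 -1.95197369 63.6452396
 -3.84342688]
dq [ 0.01321813  0.00874427  0.03682223 -0.00381485  0.05104699 -0.06369926
 -0.09783033]
tau [-1.04778024e-03 -9.49826503e+01  3.76039088e+00 -4.63524342e+01
  1.91259402e-02  1.00731704e-02 -1.74857155e-04]
tcp_pos [ 0.28168656 -0.6129592   0.23061315]
orientation [[ 9.08620119e-01  4.17623107e-01 -6.48070852e-04]
 [ 4.17623594e-01 -9.08619424e-01  1.12960922e-03]
 [-1.17098851e-04 -1.29703535e-03 -9.99999152e-01]]
wrist_force [-0.43316386 -0.39044845  0.41690854]
wrist_torque [ 0.00430305  0.02673058 -0.01525115]
grip_width 0.0851878216506173
0.0187
scene {'intrinsics': array([[616.85228842,   0.        , 324.25039264],
       [  0.        , 616.85228842, 236.67248628],
       [  0.        ,   0.        ,   1.        ]]), 'dist_coeffs': array([0.0410119, 0.       , 0.       , 0.       , 0.       ]), 'eye': array([ 1.10212168, -0.77815039,  1.17822087]), 'rotation': array([[ 0.76250353,  0.51406268, -0.39284595],
       [ 0.6467769 , -0.59029068,  0.48294571],
       [ 0.01637106, -0.62233149, -0.78258259]])}
top {'intrinsics': array([[490.913812  ,   0.        , 317.07440249],
       [  0.        , 490.913812  , 239.61791715],
       [  0.        ,   0.        ,   1.        ]]), 'dist_coeffs': array([-0.07383499,  0.        ,  0.        ,  0.        ,  0.        ]), 'eye': array([ 0.40368345, -0.0775404 ,  1.26887944]), 'rotation': array([[ 0.01518983, -0.99177243,  0.12710906],
       [-0.99983826, -0.01629013, -0.00762123],
       [ 0.00962915, -0.12697274, -0.99185947]])}
```

View pics/scene0.png

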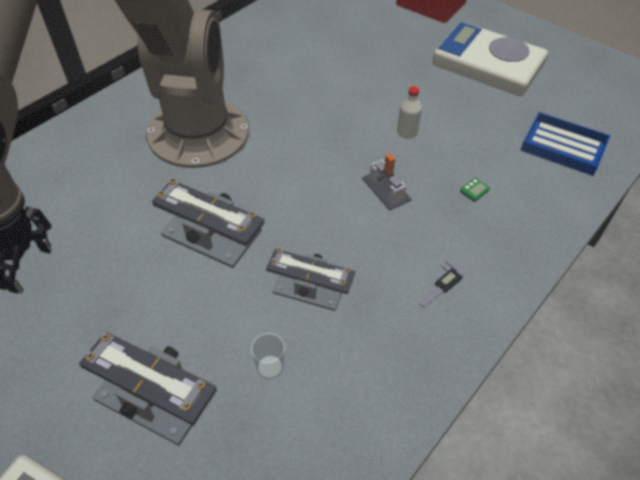

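View pics/top0.png

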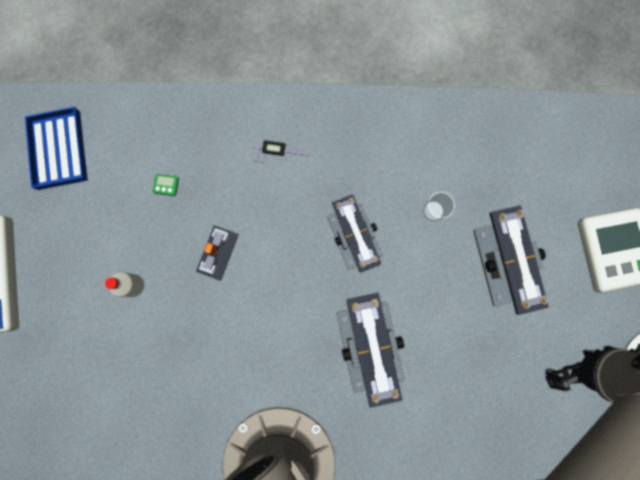

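```bash
python3 - <<'E'
from plant import readout, eyes, arm, nets
for c in ["scene","top"]:
    for n in ["marker_grip","marker_foot","blade_a","bed_mid","jig","stand_seat","stand"]:
        for d in nets.spot_point(c,n): print(c,n,d)
print(readout.get_obs()['time'])
E
```

```text
scene marker_grip {'position': [0.5288, 0.167, 0.0941], 'score': 0.79}
scene marker_foot {'position': [0.526, 0.1706, 0.0216], 'score': 0.89}
scene blade_a {'position': [0.5089, 0.1742, 0.0193], 'score': 0.58}
scene bed_mid {'position': [0.513, -0.5795, 0.0911], 'score': 0.79}
scene bed_mid {'position': [0.2971, -0.2286, 0.088], 'score': 0.74}
scene bed_mid {'position': [0.5786, -0.1832, 0.0687], 'score': 0.59}
scene jig {'position': [0.5127, -0.5794, -0.0031], 'score': 0.92}
scene jig {'position': [0.5794, -0.1843, -0.0033], 'score': 0.61}
scene jig {'position': [0.2915, -0.2249, -0.0013], 'score': 0.56}
scene jig {'position': [0.5249, 0.1759, 0.0179], 'score': 0.17}
scene stand_seat {'position': [0.5284, 0.17, 0.0935], 'score': 0.91}
scene stand {'position': [0.5272, 0.1699, -0.0031], 'score': 0.77}
top marker_grip {'position': [0.5277, 0.1709, 0.0926], 'score': 0.77}
top marker_foot {'position': [0.5281, 0.1711, 0.0149], 'score': 0.59}
top blade_a {'position': [0.5277, 0.1703, 0.0018], 'score': 0.31}
top bed_mid {'position': [0.5179, -0.5861, 0.0883], 'score': 0.73}
top bed_mid {'position': [0.577, -0.1845, 0.0667], 'score': 0.6}
top bed_mid {'position': [0.295, -0.2264, 0.0941], 'score': 0.58}
top jig {'position': [0.2959, -0.224, -0.0033], 'score': 0.67}
top jig {'position': [0.5768, -0.1838, -0.0011], 'score': 0.63}
top jig {'position': [0.5143, -0.5862, 0.0007], 'score': 0.59}
top stand_seat {'position': [0.5264, 0.1725, 0.0871], 'score': 0.84}
top stand {'position': [0.5293, 0.1735, 0.0026], 'score': 0.97}
top stand {'position': [0.6461, -0.3904, 0.0023], 'score': 0.3}
0.8
```

The two pictures show three jigs. The smallest is at scene (310,275) and top (357,233), the marker in its stand is at scene (388,180) and top (215,250), the beaker is near the jig, and the bottle and timer are near the stand. Next I zoom in to measure the yaw and the bed tilt.

```bash
cat > h.py <<'E'
import numpy as np, cv2
from plant import readout, eyes, arm, nets
def proj(c,P):
    k=eyes.get_calibration(c); R=k['rotation'].T; t=-R@k['eye']
    return cv2.projectPoints(np.asarray(P,float).reshape(-1,3),cv2.Rodrigues(R)[0],t,k['intrinsics'],k['dist_coeffs'])[0].reshape(-1,2)
def avg(c,n):
    return np.mean([eyes.grab_frame(c).astype(float) for _ in range(n)],0)
def crop(im,x0,y0,x1,y1,s,name):
    a=np.clip(im[y0:y1,x0:x1,::-1],0,255).astype(np.uint8)
    cv2.imwrite(name,cv2.resize(a,None,fx=s,fy=s,interpolation=cv2.INTER_CUBIC))
E
python3 - <<'E'
from h import *
for c in ["scene","top"]:
    im=avg(c,6); np.save(f"av_{c}.npy",im)
    if c=="scene":
        crop(im,255,235,365,317,7,"pics/s_jig.png"); crop(im,355,145,420,215,8,"pics/s_st.png")
    else:
        crop(im,315,185,395,285,6,"pics/t_jig.png"); crop(im,185,215,250,290,8,"pics/t_st.png")
E
```

```text
(no output)
```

View pics/s_jig.png

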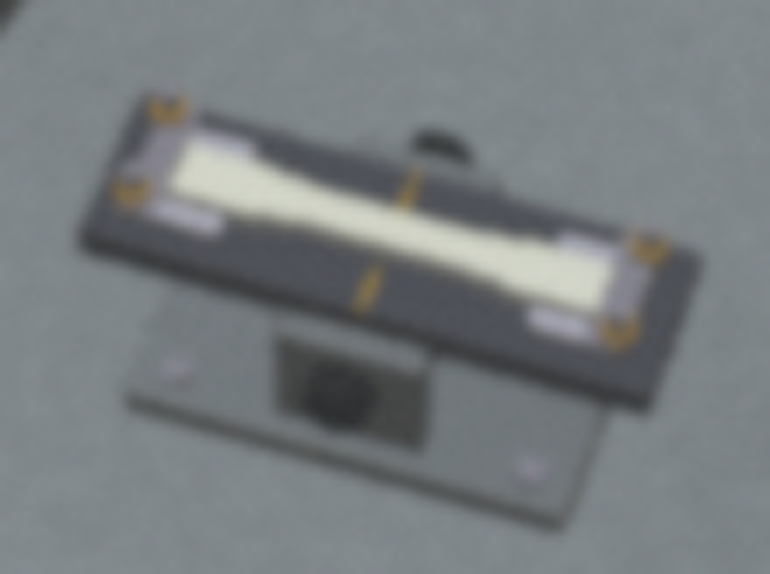

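View pics/t_jig.png

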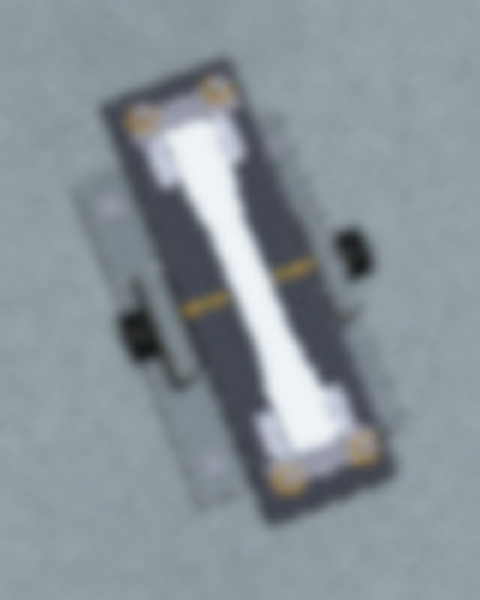

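View pics/s_st.png

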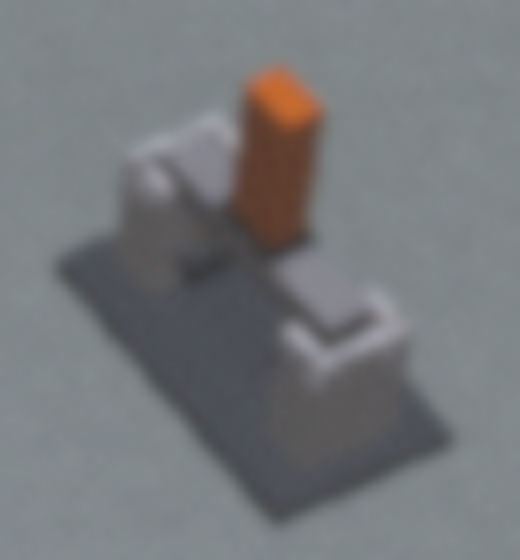

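View pics/t_st.png

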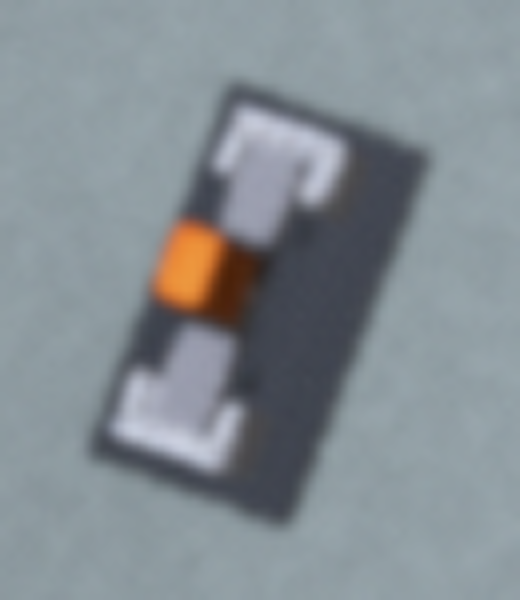

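```bash
cat > fit.py <<'E'
from h import *
from scipy.optimize import least_squares
from scipy.ndimage import map_coordinates, gaussian_filter
def Rz(a): c,s=np.cos(a),np.sin(a); return np.array([[c,-s,0],[s,c,0],[0,0,1]])
def Ry(a): c,s=np.cos(a),np.sin(a); return np.array([[c,0,s],[0,1,0],[-s,0,c]])
def un(pts,x0,y0,s): return (np.array(pts,float)+.5)/s-.5+np.array([x0,y0])
E
python3 - <<'E'
from fit import *
top=un([(103,105),(230,58),(397,470),(270,525)],315,185,6)
sc=un([(143,93),(703,258),(650,400),(80,238)],255,235,7)
# which bed corners: x along bar. top image: up = +x world. bed +x end = upper end in top image
# bed yaw: try x axis toward top-image-up
L,W=.095,.029
def model(p):
    x,y,yaw,t=p[:4]; z=.066
    C=np.array([[L,W,0],[L,-W,0],[-L,-W,0],[-L,W,0]])
    return C@(Rz(yaw)@Ry(t)).T+[x,y,z]
# top order: (103,105)=+x,+y(left=+y) ; (230,58)=+x,-y; (397,470)=-x,-y; (270,525)=-x,+y
def res(p):
    M=model(p); P=proj('top',M)+p[4:6]; 
    S=proj('scene',M)+p[6:8]
    # scene right = +x world mostly: (703,258) & ... : compute assignment by nearest
    d=np.linalg.norm(S[:,None]-sc[None],axis=2); 
    return np.r_[(P-top).ravel(),(S-sc[d.argmin(1)]).ravel(),np.array(p[4:8])/1.0]
r=least_squares(res,[.577,-.184,.3,0,0,0,0,0]); p=r.x
print(p[:2],np.degrees(p[2:4]),p[4:],r.cost); print(r.fun.round(2))
J=r.jac; print(np.degrees(np.sqrt(np.diag(np.linalg.inv(J.T@J))))[2:4]*.7)
E
```

```text
[ 0.57921548 -0.18277311] [22.07946093  1.01177304] [0.17178613 0.61635205 0.48034259 0.32204199] 2.2876966507340706
[-0.56 -0.6  -0.21 -0.92  0.64  0.77 -0.05  0.14  0.2  -0.22  0.16  0.3
 -0.67 -0.69 -0.17  0.29  0.17  0.62  0.48  0.32]
[0.40653423 0.87322445]
```

```bash
cat > edge.py <<'E'
from fit import *
def edgefind(g,A,B,n,r=3.0,frac=(.08,.92),inside=None,sig=None):
    """A,B pixel ends; returns sampled points on line, normal (outward), offsets of strongest dark->bright step outward"""
    out=[]
    t=np.linspace(*frac,n); d=(B-A)/np.linalg.norm(B-A); nn=np.array([d[1],-d[0]])
    if inside is not None and np.dot(nn,inside-(A+B)/2)>0: nn=-nn
    s=np.arange(-r,r+.01,.1)
    for k in t:
        P=A+k*(B-A); q=P[None]+s[:,None]*nn
        v=map_coordinates(g,[q[:,1],q[:,0]],order=3)
        gr=np.gradient(v,s); i=gr.argmax()
        w=np.clip(gr,0,None)*(abs(s-s[i])<1.2); 
        out.append((k,(w*s).sum()/w.sum() if w.sum()>0 else np.nan,gr[i]))
    return nn,np.array(out)
E
python3 - <<'E'
from edge import *
L,W=.095,.029
C=np.array([[L,W,0],[L,-W,0],[-L,-W,0],[-L,W,0]])
ims={c:gaussian_filter(np.load(f'av_{c}.npy').mean(2),.6) for c in('top','scene')}
def T(p,X): return X@(Rz(p[2])@Ry(p[3])).T+[p[0],p[1],.066]
p=np.array([.5792,-.1828,np.radians(22.08),np.radians(1.0),0,0,0,0])
use=[('top',0),('top',1),('top',2),('top',3),('scene',0),('scene',1),('scene',2),('scene',3)]
for it in range(5):
    obs=[]
    for c,e in use:
        off=p[4:6] if c=='top' else p[6:8]
        Q=proj(c,T(p,C))+off
        nn,o=edgefind(ims[c],Q[e],Q[(e+1)%4],25,r=2.5,inside=Q.mean(0))
        m=np.median(o[:,1])
        ok=(o[:,2]>8)&(abs(o[:,1]-m)<.8)
        if it==4: print(c,e,ok.sum(),o[ok,1].mean().round(2),o[ok,1].std().round(2),o[:,2].mean().round(1), 'slope',np.polyfit(o[ok,0],o[ok,1],1)[0].round(2))
        for k,s,_ in o[ok]:
            Pp=Q[e]+k*(Q[(e+1)%4]-Q[e])+s*nn
            obs.append((c,e,k,Pp,nn))
    def res(q):
        r=[]
        QQ={'top':proj('top',T(q,C))+q[4:6],'scene':proj('scene',T(q,C))+q[6:8]}
        for c,e,k,Pp,nn in obs:
            Q=QQ[c]; r.append(((Q[e]+k*(Q[(e+1)%4]-Q[e]))-Pp)@nn)
        return np.r_[r,q[4:8]*2]
    R=least_squares(res,p,loss='soft_l1',f_scale=.3); p=R.x
    print(p[:2],np.degrees(p[2:4]),p[4:],R.cost,len(obs))
E
```

```text
[ 0.58113744 -0.18359555] [22.29932612  1.99122046] [-0.42669112  1.69337177  0.04030461  0.12075526] 19.429676741164577 198
[ 0.58152341 -0.18452371] [22.27026682  2.13537871] [-0.79354684  1.83535921  0.04016877  0.15273852] 21.209554538535464 197
[ 0.5812253  -0.18378816] [22.30223297  2.0077957 ] [-0.49408779  1.73115797  0.04071524  0.12908854] 22.0611126615192 198
[ 0.58121235 -0.18374321] [22.31364346  2.01452931] [-0.47675321  1.72669342  0.04051573  0.12620668] 21.93472300085165 198
top 0 25 0.1 0.12 24.6 slope 0.1
top 1 24 0.5 0.38 19.1 slope -0.23
top 2 25 0.11 0.1 28.3 slope 0.17
top 3 25 0.47 0.27 23.5 slope -0.3
scene 0 25 0.1 0.06 18.4 slope -0.02
scene 1 25 1.52 0.18 20.5 slope 0.38
scene 2 25 0.12 0.18 16.0 slope 0.56
scene 3 23 1.01 0.31 13.4 slope 0.99
[ 0.58152708 -0.18455691] [22.26783647  2.10914085] [-0.80678435  1.84258261  0.04006397  0.1564515 ] 21.33921396159556 197
```

```bash
cat > bedfit.py <<'E'
from edge import *
L,W=.095,.029
C=np.array([[L,W,0],[L,-W,0],[-L,-W,0],[-L,W,0]])
ims={c:gaussian_filter(np.load(f'av_{c}.npy').mean(2),.6) for c in('top','scene')}
side={('top',2),('top',3),('scene',0),('scene',1)}
def T(p,X): return X@(Rz(p[2])@Ry(p[3])).T+[p[0],p[1],.066]
def quads(q):
    o={}
    for c,i in(('top',4),('scene',6)):
        for s in (0,1):
            o[c,s]=proj(c,T(q,C-[0,0,s*q[8]]))+q[i:i+2]
    return o
def run(skip=(),wt=1.,verbose=True,p0=None):
    p=np.array([.5792,-.1828,np.radians(22.08),np.radians(1.0),0,0,0,0,.010]) if p0 is None else p0
    for it in range(8):
        obs=[];QQ=quads(p)
        for c in('top','scene'):
          for e in range(4):
            if (c,e) in skip: continue
            s_=int((c,e) in side); Q=QQ[c,s_]
            nn,o=edgefind(ims[c],Q[e],Q[(e+1)%4],25,r=2.5,inside=QQ[c,0].mean(0))
            m=np.median(o[:,1]); ok=(o[:,2]>8)&(abs(o[:,1]-m)<.5)
            if it==7 and verbose: print(c,e,ok.sum(),o[ok,1].mean().round(2),o[ok,1].std().round(2),o[:,2].mean().round(1),'slope',np.polyfit(o[ok,0],o[ok,1],1)[0].round(2))
            for k,s,_ in o[ok]: obs.append((c,s_,e,k,Q[e]+k*(Q[(e+1)%4]-Q[e])+s*nn,nn))
        def res(q):
            QQ=quads(q)
            r=[((QQ[c,s][e]+k*(QQ[c,s][(e+1)%4]-QQ[c,s][e]))-P)@n for c,s,e,k,P,n in obs]
            return np.r_[r,q[4:8]*wt]
        R=least_squares(res,p,loss='soft_l1',f_scale=.3,x_scale=[.01,.01,.01,.01,1,1,1,1,.01]); p=R.x
    if verbose: print(p[:2],np.degrees(p[2:4]),p[4:8],'h',p[8],R.cost,len(obs))
    return p
if __name__=='__main__':
    run(); run(wt=5.); run(skip={('scene',2),('top',1)}); run(skip={('top',1),('top',3)}); run(skip={('scene',1),('scene',3)}); run(skip={('top',1),('scene',1)})
E
python3 bedfit.py
```

```text
top 0 25 -0.09 0.11 24.6 slope 0.1
top 1 19 0.18 0.29 19.1 slope -0.09
top 2 25 -0.07 0.09 28.3 slope 0.13
top 3 23 0.11 0.22 23.5 slope -0.03
scene 0 25 -0.02 0.09 18.6 slope -0.16
scene 1 25 -0.02 0.21 20.5 slope -0.21
scene 2 25 -0.05 0.18 15.9 slope 0.54
scene 3 24 0.02 0.25 13.4 slope 0.27
[ 0.5785758  -0.18233531] [22.27767082  0.92275903] [0.24616491 0.58556373 0.52436592 0.06586048] h 0.010935462367238264 3.410351477114005 191Traceback (most recent call last):
  File "bedfit.py", line 33, in <module>
    run(); run(wt=5.); run(skip={('scene',2),('top',1)}); run(skip={('top',1),('top',3)}); run(skip={('scene',1),('scene',3)}); run(skip={('top',1),('scene',1)})
           ~~~^^^^^^^
  File "bedfit.py", line 29, in run
    R=least_squares(res,p,loss='soft_l1',f_scale=.3,x_scale=[.01,.01,.01,.01,1,1,1,1,.01]); p=R.x
    return func(*args, **kwargs)
    result = trf(vector_fun.fun, vector_fun.jac, x0, f0, J0, lb, ub, ftol, xtol,
                 gtol, max_nfev, x_scale, loss_function, tr_solver,
                 tr_options.copy(), verbose, callback=callback_wrapped)
    return trf
[... 827 characters left out ...]
[f_eval - f0 for f_eval in f_evals]
                                    ^^^^^^^
    f = np.atleast_1d(self.fun(x, *self.args, **self.kwargs))
                      ~~~~~~~~^^^^^^^^^^^^^^^^^^^^^^^^^^^^^^
    return np.atleast_1d(self.fun(x))
                         ~~~~~~~~^^^
    return self.f(x, *self.args, **self.kwargs)
           ~~~~~~^^^^^^^^^^^^^^^^^^^^^^^^^^^^^^
  File "bedfit.py", line 26, in res
    QQ=quads(q)
  File "bedfit.py", line 11, in quads
    o[c,s]=proj(c,T(q,C-[0,0,s*q[8]]))+q[i:i+2]
           ~~~~^^^^^^^^^^^^^^^^^^^^^^^
  File "h.py", line 4, in proj
    k=eyes.get_calibration(c); R=k['rotation'].T; t=-R@k['eye']
ValueError: time passes only in moves, steps and waits
```

```bash
python3 - <<'E'
from plant import eyes
import pickle
pickle.dump({c:eyes.get_calibration(c) for c in('top','scene')},open('cal.pkl','wb'))
E
sed -i "s/^import numpy/import pickle\nimport numpy/; s/k=eyes.get_calibration(c);/k=CAL[c];/" h.py; sed -i "/^def proj/i CAL=pickle.load(open('cal.pkl','rb'))" h.py; cat h.py|head -8
python3 bedfit.py
```

```text
import pickle
import numpy as np, cv2
from plant import readout, eyes, arm, nets
CAL=pickle.load(open('cal.pkl','rb'))
def proj(c,P):
    k=CAL[c]; R=k['rotation'].T; t=-R@k['eye']
    return cv2.projectPoints(np.asarray(P,float).reshape(-1,3),cv2.Rodrigues(R)[0],t,k['intrinsics'],k['dist_coeffs'])[0].reshape(-1,2)
def avg(c,n):
top 0 25 -0.09 0.11 24.6 slope 0.1
top 1 19 0.18 0.29 19.1 slope -0.09
top 2 25 -0.07 0.09 28.3 slope 0.13
top 3 23 0.11 0.22 23.5 slope -0.03
scene 0 25 -0.02 0.09 18.6 slope -0.16
scene 1 25 -0.02 0.21 20.5 slope -0.21
scene 2 25 -0.05 0.18 15.9 slope 0.54
scene 3 24 0.02 0.25 13.4 slope 0.27
[ 0.5785758  -0.18233531] [22.27767082  0.92275903] [0.24616491 0.58556373 0.52436592 0.06586048] h 0.010935462367238264 3.410351477114005 191
top 0 25 -0.12 0.1 24.6 slope 0.1
top 1 19 0.19 0.29 19.1 slope -0.09
top 2 25 -0.04 0.1 28.3 slope 0.13
top 3 23 0.1 0.22 23.5 slope -0.02
scene 0 25 0.0 0.09 18.6 slope -0.12
scene 1 25 -0.04 0.21 20.5 slope -0.16
scene 2 25 -0.08 0.19 15.9 slope 0.55
scene 3 24 0.04 0.25 13.4 slope 0.33
[ 0.57826627 -0.18276829] [22.26593852 
[... 853 characters left out ...]
4.5 slope -0.14
top 1 19 -0.13 0.28 19.1 slope 0.17
top 2 25 -0.06 0.11 28.3 slope -0.08
top 3 23 -0.09 0.22 23.4 slope -0.01
scene 0 25 0.01 0.15 18.6 slope -0.49
scene 2 25 0.0 0.2 16.4 slope 0.59
[ 0.57749222 -0.183855  ] [22.77046626 -3.40888769] [0.11169844 0.48156348 0.28647515 0.03301099] h 0.02240740186497067 2.375015316150278 142
top 0 25 -0.07 0.11 24.6 slope 0.06
top 2 25 -0.05 0.1 28.3 slope 0.07
top 3 23 0.0 0.24 23.5 slope -0.27
scene 0 25 0.01 0.08 18.5 slope -0.15
scene 2 25 0.0 0.17 15.9 slope 0.48
scene 3 24 0.01 0.25 13.4 slope 0.2
[ 0.57907917 -0.18210012] [22.4253965   1.07014612] [0.16172171 0.86919831 0.36287686 0.03399868] h 0.008793422826840695 2.0687602268298892 147
```

```bash
cat > st.py <<'E'
from edge import *
L,W=.065,.035
C=np.array([[L,W,0],[L,-W,0],[-L,-W,0],[-L,W,0]])
A={c:np.load(f'av_{c}.npy') for c in('top','scene')}
ims={c:gaussian_filter(A[c].mean(2),.6) for c in A}
def T(p,X,z=.008): return X@Rz(p[2]).T+[p[0],p[1],z]
# detect which edges show side faces
p=np.array([.5275,.171,np.radians(-20),0,0,0,0])
def isside(c,e,p):
    n=[(1,0),(0,-1),(-1,0),(0,1)][e]; n=Rz(p[2])@np.array([*n,0]); m=[(L,0),(0,-W),(-L,0),(0,W)][e]
    return n@(CAL[c]['eye']-T(p,np.array([[*m,0]]))[0])>0
for it in range(8):
    obs=[]
    for c,i in(('top',3),('scene',5)):
        for e in range(4):
            s_=isside(c,e,p); z=0. if s_ else .008
            Q=proj(c,T(p,C,z))+p[i:i+2]
            nn,o=edgefind(ims[c],Q[e],Q[(e+1)%4],25,r=2.5,inside=Q.mean(0))
            m=np.median(o[:,1]); ok=(o[:,2]>8)&(abs(o[:,1]-m)<.6)
            if it==7: print(c,e,s_,ok.sum(),o[ok,1].mean().round(2),o[ok,1].std().round(2),'slope',np.polyfit(o[ok,0],o[ok,1],1)[0].round(2))
            for k,s,_ in o[ok]: obs.append((c,i,z,e,k,Q[e]+k*(Q[(e+1)%4]-Q[e])+s*nn,nn))
    def res(q):
        QQ={(c,z):proj(c,T(q,C,z))+q[i:i+2] for c,i in(('top',3),('scene',5)) for z in(0.,.008)}
        r=[((QQ[c,z][e]+k*(QQ[c,z][(e+1)%4]-QQ[c,z][e]))-P)@n for c,i,z,e,k,P,n in obs]
        return np.r_[r,q[3:]]
    R=least_squares(res,p,loss='soft_l1',f_scale=.3,x_scale=[.01,.01,.01,1,1,1,1]); p=R.x
print('stand',p[:2],np.degrees(p[2]),p[3:],R.cost,len(obs))
# handle
yy,xx=np.mgrid[0:480,0:640]
def soft(c,q,off):
    B=np.array([[sx*.012,sy*.008,z] for sx in(1,-1) for sy in(1,-1) for z in(.066,.120)])
    P=proj(c,B@Rz(q[2]).T+[q[0],q[1],0])+off
    h=cv2.convexHull(P.astype(np.float32)).reshape(-1,2)
    S=8; lo=np.floor(P.min(0)).astype(int)-6; n=(np.ceil(P.max(0)).astype(int)+6-lo)
    m=np.zeros((n[1]*S,n[0]*S),np.uint8)
    cv2.fillConvexPoly(m,np.round(((h-lo+.5)*S-.5)*256).astype(np.int32),255,shift=8)
    return lo,n,gaussian_filter(m/255.,.0*S+1e-6).reshape(n[1],S,n[0],S).mean((1,3))
def rs(q):
    r=[]
    for c,i in(('top',3),('scene',5)):
        lo,n,m=soft(c,q,p[i:i+2])
        a=A[c][lo[1]:lo[1]+n[1],lo[0]:lo[0]+n[0]]; w=np.clip((a[...,0]-a[...,2])/(a[...,0]+20),0,1)
        m=gaussian_filter(m,1.0); w=w/w.max(); 
        # centroids & 2nd moments
        g=np.indices(w.shape)
        for f in(m,w): pass
        cm=lambda f:np.array([(g[1]*f).sum()/f.sum(),(g[0]*f).sum()/f.sum()])
        r+=list(cm(m)-cm((w>.5)*1.0*w**0)); 
    return np.array(r)
for yaw in(p[2],):
    R=least_squares(lambda q:rs([q[0],q[1],yaw]),p[:2],diff_step=1e-3,x_scale=.01); print('handle',R.x,R.fun.round(2))
E
python3 st.py
```

```text
top 0 False 25 0.04 0.16 slope -0.47
top 1 True 25 0.05 0.09 slope 0.2
top 2 False 25 0.04 0.1 slope 0.12
top 3 False 19 0.06 0.28 slope 0.06
scene 0 True 25 -0.09 0.07 slope 0.06
scene 1 True 25 -0.08 0.09 slope -0.04
scene 2 False 9 -0.47 0.09 slope 0.63
scene 3 False 6 -0.54 0.22 slope 0.63
stand [0.52842345 0.17388598] -19.190478171760898 [ 0.7391229   0.04079667  0.54277709 -0.01096797] 2.9922824265190235 159
handle [0.52786352 0.17289599] [ 0.   -0.04 -0.03 -0.06]
```

```bash
cat > go.py <<'E'
import sys
from h import *
def to(x,y,z,yaw):
    o=readout.get_obs(); R=np.array(o['orientation']); d=R.T@(np.array([x,y,z])-o['tcp_pos'])*1000
    cy=np.degrees(np.arctan2(R[1,0],R[0,0]))
    dy=(yaw-cy+180)%360-180
    print('t',round(o['time'],2),'tcp',np.round(o['tcp_pos'],4),'yaw',round(cy,2),'tilt(deg) zx,zy',np.degrees(R[:2,2]).round(3),'F',np.round(o['wrist_force'],2),'M',np.round(o['wrist_torque'],3),'w',round(o['grip_width'],4))
    print('q',np.round(o['joint_positions'],1),'shift mm',d.round(2),'turn rad',round(-np.radians(dy),4))
if __name__=='__main__': to(*map(float,sys.argv[1:]))
E
python3 go.py .53 -.2 .23 -19.2
```

```text
t 1.4 tcp [ 0.2819 -0.6133  0.2313] yaw 24.68 tilt(deg) zx,zy [0.001 0.004] F [-0.08 -0.06  0.47] M [ 0.006  0.017 -0.011] w 0.0854
q [56.8 24.4  4.2 92.  -2.  63.6 -3.8] shift mm [ 398.05 -271.92    1.32] turn rad 0.7659
```

Request:
jog_arm --pt "398 -272 0 0.766 1" --pt "398 -272 0 0.766 1" --pt "398 -272 0 0.766 1" --pt "398 -272 0 0.766 1" --pt "398 -272 0 0.766 1" --pt "398 -272 0 0.766 1" --pt "398 -272 0 0.766 1" --pt "398 -272 0 0.766 1" --pt "398 -272 0 0.766 1" --pt "398 -272 0 0.766 1" --pt "398 -272 0 0.766 1" --pt "398 -272 0 0.766 1"

```text
time: 2.6
tcp_pos: [0.5304, -0.1988, 0.2313]
orientation: [[0.945, -0.327, -0.0], [-0.327, -0.945, 0.0], [-0.0, -0.0, -1.0]]
wrist_force: [-0.1, -0.6, -0.1]
grip_width: 0.0855
```

```bash
python3 go.py .528 .172 .18 -19.2
```

```text
t 2.6 tcp [ 0.5304 -0.1988  0.2313] yaw -19.06 tilt(deg) zx,zy [-0.003  0.007] F [-0.07 -0.58 -0.13] M [0.018 0.061 0.028] w 0.0855
q [ 14.6  14.4  -0.6 106.1   0.2  59.5 -95.2] shift mm [-123.39 -349.67   51.3 ] turn rad 0.0024
```

Request:
jog_arm --pt "-123 -350 51 0.0024 1" --pt "-123 -350 51 0.0024 1" --pt "-123 -350 51 0.0024 1" --pt "-123 -350 51 0.0024 1" --pt "-123 -350 51 0.0024 1" --pt "-123 -350 51 0.0024 1" --pt "-123 -350 51 0.0024 1" --pt "-123 -350 51 0.0024 1" --pt "-123 -350 51 0.0024 1" --pt "-123 -350 51 0.0024 1" --pt "-123 -350 51 0.0024 1"

```text
time: 3.7
tcp_pos: [0.5289, 0.1701, 0.1804]
orientation: [[0.944, -0.331, 0.0], [-0.331, -0.944, -0.001], [0.0, 0.0, -1.0]]
wrist_force: [-0.2, -0.1, -0.3]
grip_width: 0.0858
```

```bash
python3 go.py .528 .172 .074 -19.2; python3 - <<'E'
from h import *
im=avg('scene',2); crop(im,330,100,450,220,5,'pics/s1.png')
im=avg('top',2); crop(im,160,190,280,310,5,'pics/t1.png')
o=readout.get_obs()
# where would handle be relative to TCP line
for c in('scene','top'): print(c,proj(c,[[*o['tcp_pos'][:2],.120],[*o['tcp_pos'][:2],.066]]))
E
```

```text
t 3.7 tcp [0.5289 0.1701 0.1804] yaw -19.35 tilt(deg) zx,zy [ 0.009 -0.032] F [-0.2  -0.12 -0.28] M [-0.023 -0.012  0.087] w 0.0858
q [ -14.    17.   -12.5  109.8    4.5   53.7 -138. ] shift mm [ -1.52  -1.51 106.44] turn rad -0.0026
scene [[389.36397855 156.42941007]
 [387.22491051 171.98391246]]
top [[207.8297688  247.14206477]
 [212.4356605  249.58929919]]
```

View pics/s1.png

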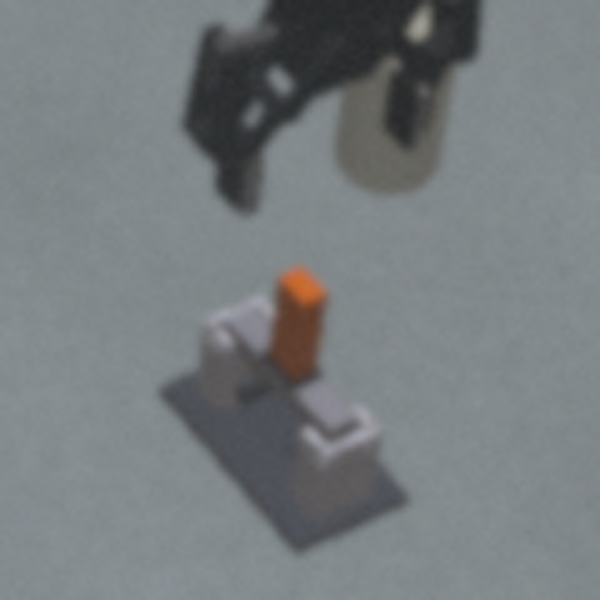

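View pics/t1.png

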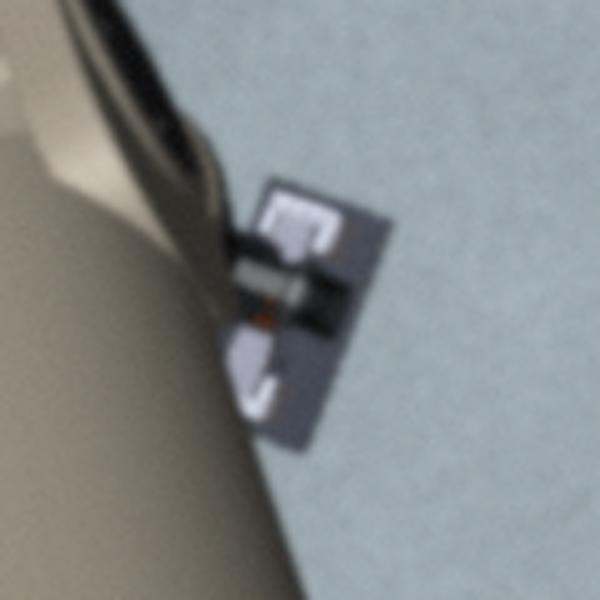

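Request:
jog_arm --pt "-1.5 -1.5 30 0 1" --pt "-1.5 -1.5 60 0 1" --pt "-1.5 -1.5 85 0 1" --pt "-1.5 -1.5 104 0 1" --pt "-1.5 -1.5 104 0 1"

```text
time: 4.4
tcp_pos: [0.5266, 0.1719, 0.0744]
orientation: [[0.944, -0.331, -0.003], [-0.331, -0.944, -0.001], [-0.002, 0.002, -1.0]]
wrist_force: [0.3, 0.1, -0.0]
grip_width: 0.0854
```

```bash
python3 go.py .528 .172 .074 -19.2; python3 - <<'E'
from h import *
im=avg('scene',2); crop(im,330,100,450,220,5,'pics/s2.png')
E
```

```text
t 4.4 tcp [0.5266 0.1719 0.0744] yaw -19.33 tilt(deg) zx,zy [-0.181 -0.086] F [ 0.26  0.11 -0.01] M [-0.04  -0.03  -0.009] w 0.0854
q [ -15.3   24.9  -11.7  114.3    7.4   41.7 -140.7] shift mm [ 1.27 -0.55  0.44] turn rad -0.0023
```

View pics/s2.png

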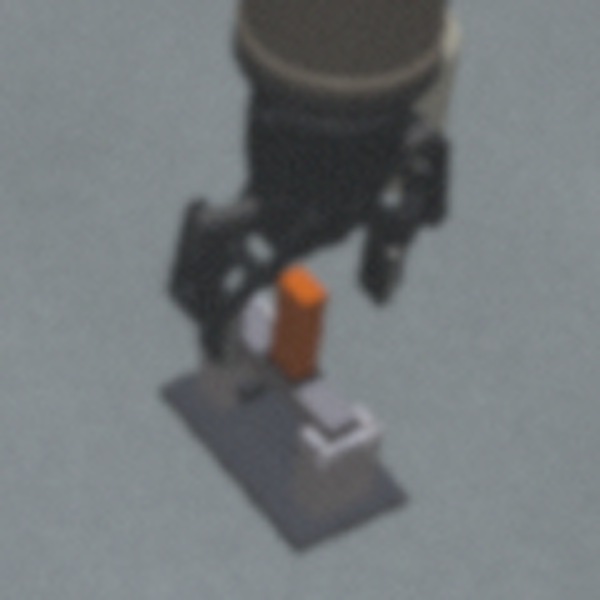

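Request:
jog_arm --pt "1.3 -0.5 0 0 1" --pt "1.3 -0.5 0 0 0" --pt "1.3 -0.5 0 0 0" --pt "1.3 -0.5 0 0 0" --pt "1.3 -0.5 0 0 0" --pt "1.3 -0.5 0 0 0" --pt "1.3 -0.5 0 0 0" --pt "1.3 -0.5 0 0 0" --pt "1.3 -0.5 0 0 0" --pt "1.3 -0.5 0 0 0"

```text
time: 5.5
tcp_pos: [0.5294, 0.1727, 0.077]
orientation: [[0.944, -0.331, 0.0], [-0.331, -0.944, -0.0], [0.0, 0.0, -1.0]]
wrist_force: [-1.5, 0.3, 1.5]
grip_width: 0.0156
```

```bash
python3 go.py .528 .172 .134 -19.2; python3 - <<'E'
from h import *
im=avg('scene',2); crop(im,330,100,450,220,5,'pics/s3.png')
E
```

```text
t 5.5 tcp [0.5294 0.1727 0.077 ] yaw -19.33 tilt(deg) zx,zy [ 0.002 -0.013] F [-1.48  0.28  1.53] M [-0.182  0.201  0.014] w 0.0156
q [ -15.2   24.9  -11.7  114.     7.3   41.9 -140.6] shift mm [ -1.13   1.1  -57.04] turn rad -0.0022
```

View pics/s3.png

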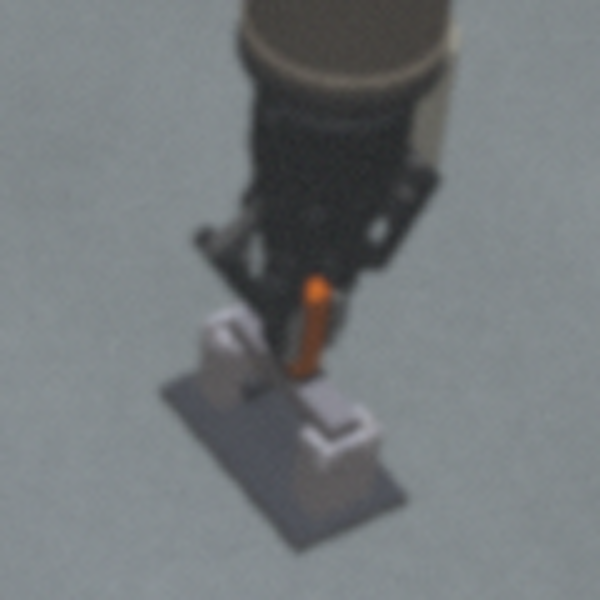

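Request:
jog_arm --pt "0 0 -10 0 0" --pt "0 0 -25 0 0" --pt "0 0 -50 0 0" --pt "0 0 -80 0 0" --pt "0 0 -110 0 0" --pt "0 0 -110 0 0" --pt "0 0 -110 0 0"

```text
time: 6.3
tcp_pos: [0.5297, 0.1728, 0.1883]
orientation: [[0.944, -0.331, 0.002], [-0.331, -0.944, 0.0], [0.002, -0.001, -1.0]]
wrist_force: [-0.2, -0.1, -3.7]
grip_width: 0.0151
```

```bash
python3 go.py .5783 -.1828 .187 22.3; python3 - <<'E'
from h import *
im=avg('scene',3); crop(im,330,60,450,220,5,'pics/s4.png')
E
```

```text
t 6.3 tcp [0.5297 0.1728 0.1883] yaw -19.33 tilt(deg) zx,zy [0.119 0.025] F [-0.2  -0.09 -3.67] M [0.05  0.004 0.029] w 0.0151
q [ -14.    16.6  -12.7  109.2    4.5   54.6 -138.2] shift mm [163.55 319.47   1.23] turn rad -0.7266
```

View pics/s4.png

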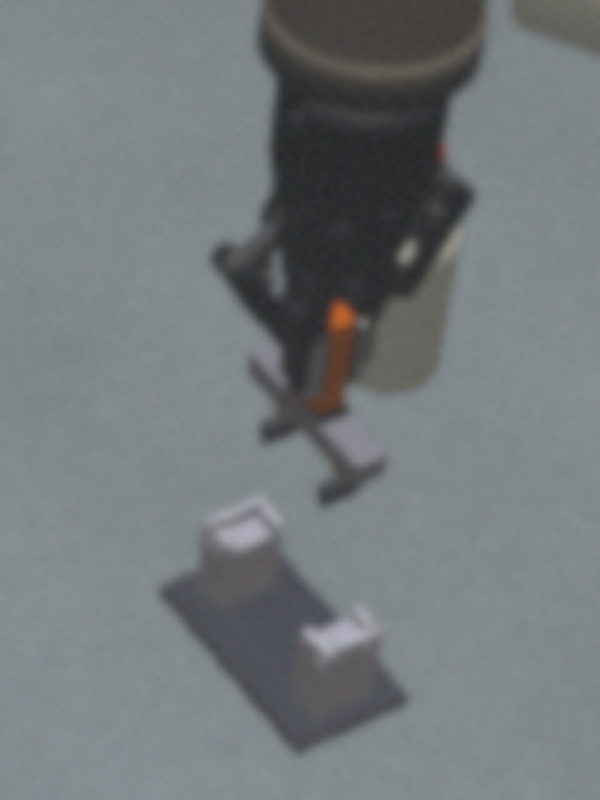

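Request:
jog_arm --pt "164 320 1 -0.727 0" --pt "164 320 1 -0.727 0" --pt "164 320 1 -0.727 0" --pt "164 320 1 -0.727 0" --pt "164 320 1 -0.727 0" --pt "164 320 1 -0.727 0" --pt "164 320 1 -0.727 0" --pt "164 320 1 -0.727 0" --pt "164 320 1 -0.727 0" --pt "164 320 1 -0.727 0" --pt "164 320 1 -0.727 0" --pt "164 320 1 -0.727 0"

```text
time: 7.65
tcp_pos: [0.5777, -0.1824, 0.1852]
orientation: [[0.924, 0.382, -0.002], [0.382, -0.924, -0.0], [-0.002, -0.0, -1.0]]
wrist_force: [0.1, 0.6, -3.5]
grip_width: 0.0152
```

```bash
python3 go.py .5783 -.1828 .187 22.3; python3 - <<'E'
from h import *
im=avg('scene',6); np.save('j_scene.npy',im); crop(im,250,200,370,320,6,'pics/s5.png')
im=avg('top',6);np.save('j_top.npy',im); crop(im,300,170,420,290,5,'pics/t5.png')
print(readout.get_obs())
for n in ["marker_grip","marker_foot"]:
  for c in('scene','top'): print(c,nets.spot_point(c,n)[:2])
E
```

```text
t 7.65 tcp [ 0.5777 -0.1824  0.1852] yaw 22.44 tilt(deg) zx,zy [-0.097 -0.015] F [ 0.13  0.62 -3.49] M [-0.014  0.004 -0.008] w 0.0152
q [ 19.3  21.   -9.9 103.2   4.3  56.3 -59.9] shift mm [ 0.37  0.55 -1.81] turn rad 0.0024
{'time': 8.25, 'joint_positions': array([ 19.37462751,  20.99545759,  -9.86882638, 103.1472221 ,
         4.29929869,  56.27653371, -59.91611352]), 'dq': array([ 0.07319545, -0.04754394,  0.00773515, -0.08197181,  0.02637007,
       -0.06997424,  0.02654686]), 'tau': array([-5.97658474e-02, -8.71246576e+01, -1.29281770e+00, -4.39778602e+01,
        2.34763522e-02,  1.28975199e-02, -5.21975435e-04]), 'tcp_pos': array([ 0.57772324, -0.18379065,  0.18546034]), 'orientation': array([[ 9.25021417e-01,  3.79913056e-01, -1.20345942e-03],
       [ 3.79912398e-01, -9.25022171e-01, -7.43977961e-04],
       [-1.39587358e-03,  2.30986395e-04, -9.99998999e-01]]), 'wrist_force': array([-0.77792575, -0.05200747, -2.8788384 ]), 'wrist_torque': array([ 0.03088854, -0.01195186,  0.04317174]), 'grip_width': 0.015440975371778638}
scene [{'position': [0.5771, -0.1857, 0.1996], 'score': 0.57}]
top [{'position': [0.5788, -0.1827, -0.0017], 'score': 0.4}, {'position': [0.5272, 0.1709, 0.0899], 'score': 0.36}]
scene [{'position': [0.5771, -0.1824, 0.1274], 'score': 0.56}]
top []
```

View pics/s5.png

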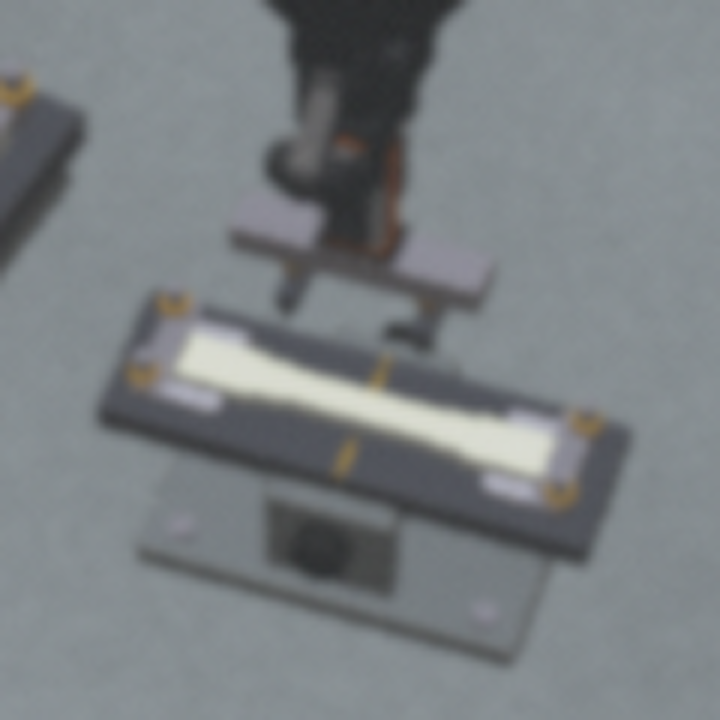

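View pics/t5.png

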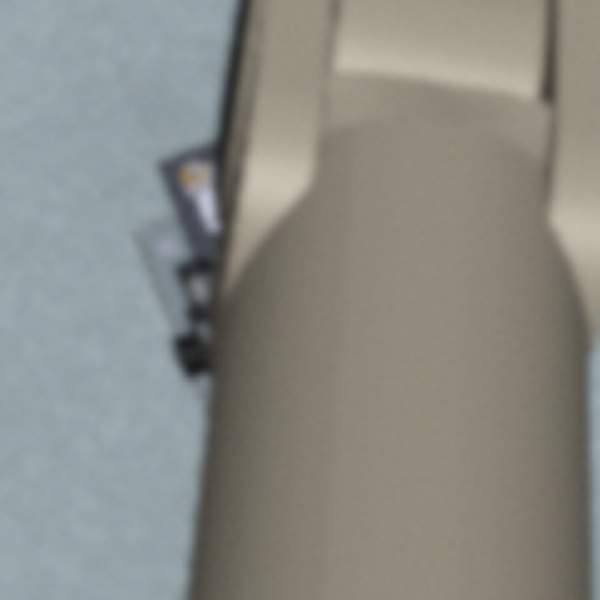

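```bash
cat > ov.py <<'E'
from fit import *
def boxlines(ctr,R,lo,hi):
    P=np.array([[x,y,z] for x in(lo[0],hi[0]) for y in(lo[1],hi[1]) for z in(lo[2],hi[2])])
    E=[(0,1),(2,3),(4,5),(6,7),(0,2),(1,3),(4,6),(5,7),(0,4),(1,5),(2,6),(3,7)]
    Q=P@R.T+ctr; return [(Q[a],Q[b]) for a,b in E]
def draw(im,segs,c,x0,y0,x1,y1,s,name,off=(0,0),col=(0,255,0)):
    a=np.clip(im[y0:y1,x0:x1,::-1],0,255).astype(np.uint8)
    a=cv2.resize(a,None,fx=s,fy=s,interpolation=cv2.INTER_CUBIC)
    for A,B in segs:
        q=(proj(c,[A,B])+off-[x0,y0]+.5)*s-.5
        cv2.line(a,*[tuple(int(round(v*16)) for v in p) for p in q],col,1,cv2.LINE_AA,4)
    cv2.imwrite(name,a)
E
python3 - <<'E'
from ov import *
im=np.load('j_scene.npy')
yaw=np.radians(22.4); R=Rz(yaw); g=np.array([.5777,-.1830,.1853+.0153])+R@[-.0015,0,0]
seg=boxlines(g,R,(-.046,-.009,-.044),(.046,.009,-.030))
for s in(1,-1): seg+=boxlines(g+R@[s*.025,0,0],R,(-.001,-.010,-.074),(.001,.010,-.055))
bm=np.array([.5783,-.1828,.066]); RB=Rz(np.radians(22.3))@Ry(np.radians(1.0))
seg+=boxlines(bm,RB,(-.095,-.029,-.011),(.095,.029,0)); seg.append((bm+RB@[0,-.029,0],bm+RB@[0,.029,0]))
off=(.5,.05)
draw(im,seg,'scene',262,215,362,303,8,'pics/ov5.png',off)
draw(im,[],'scene',275,225,345,265,11,'pics/bar5.png',off)
E
```

```text
(no output)
```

View pics/ov5.png

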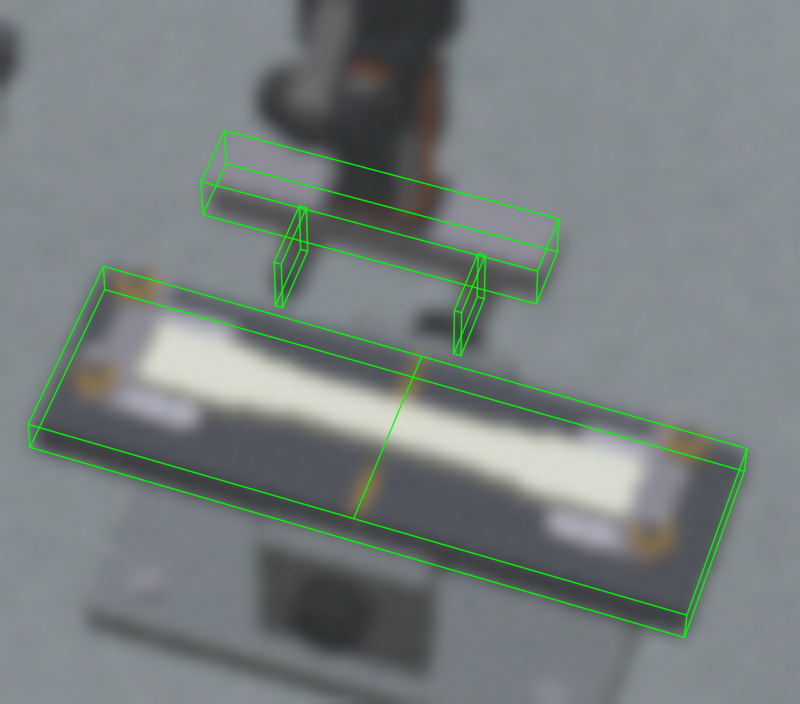

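View pics/bar5.png

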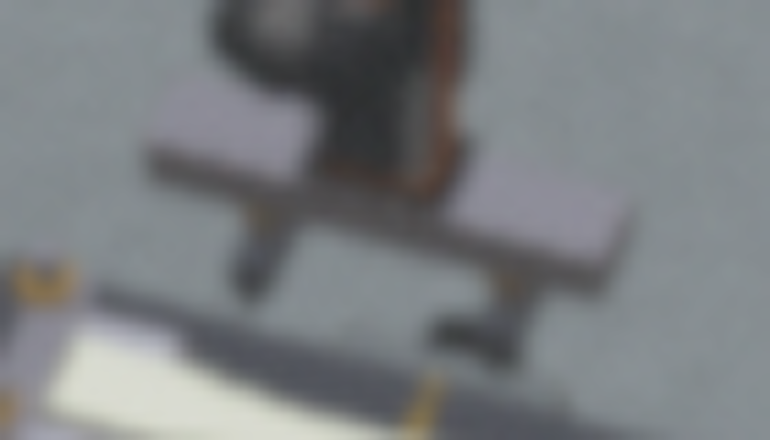

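```bash
cat > mk.py <<'E'
from ov import *
from edge import edgefind
im=np.load('j_scene.npy'); g0=gaussian_filter(im.mean(2),.5)
g1=gaussian_filter(im[...,2]-im[...,1],.5) # purple-ish of crossbar top
def marker(p):  # dx,pitch,dz
    R=Rz(np.radians(22.4))@Ry(np.radians(p[1])); g=np.array([.5777,-.1830,.1853+.0153+p[2]])+Rz(np.radians(22.4))@[p[0],p[3],0]
    return g,R
def ed(p,which):
    g,R=marker(p)
    E={'botfront':((-.046,-.009,-.044),(.046,-.009,-.044)),'topback':((-.046,.009,-.030),(.046,.009,-.030)),
       'leftf':((-.046,-.009,-.030),(-.046,-.009,-.044)),'leftt':((-.046,-.009,-.030),(-.046,.009,-.030)),
       'right':((.046,.009,-.030),(.046,.009,-.044)),'rightb':((.046,-.009,-.044),(.046,.009,-.044))}[which]
    return proj('scene',[R@np.array(e)+g for e in E])+(.5,.05)
p=[-.0015,0,0,0]
g,R=marker(p); ins=proj('scene',[R@[0,0,-.037]+g])[0]+(.5,.05)
for w,fr,gg,sg in(('botfront',(.03,.97),g0,1),('topback',(.03,.3),g1,-1),('topback',(.72,.97),g1,-1),('leftf',(.1,.9),g0,1),('leftt',(.1,.9),g1,-1),('rightb',(.1,.9),g0,1)):
    A,B=ed(p,w); nn,o=edgefind(sg*gg,A,B,15,r=2.5,frac=fr,inside=ins)
    print(w,fr,'n',nn.round(2),'off',np.median(o[:,1]).round(2),o[:,1].round(1),'g',o[:,2].mean().round(1))
# sensitivities px per mm/deg
for k,d in((0,.001),(1,1.),(2,.001),(3,.001)):
    q=list(p); q[k]+=d
    print(k,[(w,(ed(q,w)-ed(p,w)).round(2).tolist()) for w in('botfront','leftf')])
E
python3 mk.py
```

```text
botfront (0.03, 0.97) n [-0.26  0.97] off -0.57 [-0.7 -0.7 -0.6 -0.2  1.2 -0.1 -0.6 -0.6 -0.6 -0.6 -0.6 -0.1  1.6 -0.4
 -0.6] g 16.5
topback (0.03, 0.3) n [ 0.26 -0.97] off 0.55 [-0.8 -0.5 -0.   0.1 -0.1  0.4  0.6  0.9  0.9  0.4  0.7  0.9  1.   0.6
  0.6] g 3.3
topback (0.72, 0.97) n [ 0.26 -0.97] off 0.04 [ 0.  -0.2  0.4  0.6  0.4  0.3  0.2  0.  -0.5 -0.5  0.1  0.1 -0.1 -0.1
 -0.1] g 2.9
leftf (0.1, 0.9) n [-1.    0.05] off -1.0 [-0.5 -0.6 -0.7 -0.7 -0.8 -0.9 -0.9 -1.  -1.1 -1.2 -1.2 -1.2 -1.2 -1.2
 -1.2] g 15.3
leftt (0.1, 0.9) n [-0.91 -0.42] off -1.14 [-1.6 -1.6 -1.6 -1.6 -1.5 -1.4 -1.3 -1.1 -0.8 -0.8 -0.8 -0.8 -0.8 -0.7
 -0.7] g 2.7
rightb (0.1, 0.9) n [0.93 0.37] off 0.73 [0.3 0.3 0.3 0.3 0.3 0.4 0.5 0.7 0.9 1.  1.1 1.1 1.2 1.2 1.2] g 15.0
0 [('botfront', [[0.45, 0.12], [0.46, 0.12]]), ('leftf', [[0.45, 0.12], [0.45, 0.12]])]
1 [('botfront', [[-0.35, -0.33], [-0.36, 0.14]]), ('leftf', [[-0.25, -0.3], [-0.35, -0.33]])]
2 [('botfront', [[-0.02, -0.29], [0.01, -0.29]]), ('leftf', [[-0.02, -0.3], [-0.02, -0.29]])]
3 [('botfront', [[0.16, -0.35], [0.15, -0.36]]), ('leftf', [[0.17, -0.36], [0.16, -0.35]])]
```

```bash
python3 - <<'E'
from h import *
for i in range(10):
    eyes.grab_frame('scene'); o=readout.get_obs(); R=o['orientation']
    ax=R[:2,0]/np.linalg.norm(R[:2,0]); ay=R[:2,1]/np.linalg.norm(R[:2,1])
    print(round(o['time'],2),(np.array(o['tcp_pos'])*1000).round(2),'pitch %.3f roll %.3f yaw %.2f'%(np.degrees(R[:2,2]@ax),np.degrees(R[:2,2]@ay),np.degrees(np.arctan2(R[1,0],R[0,0]))),o['wrist_force'].round(2),o['wrist_torque'].round(3))
E
```

```text
8.5 [ 577.73 -183.8   185.42] pitch -0.082 roll 0.010 yaw 22.33 [-0.56 -0.53 -2.08] [-0.004  0.016  0.022]
8.55 [ 577.74 -183.8   185.43] pitch -0.081 roll 0.011 yaw 22.33 [ 0.41  0.74 -2.62] [ 0.004 -0.032  0.059]
8.6 [ 577.75 -183.79  185.45] pitch -0.080 roll 0.011 yaw 22.33 [-0.06 -0.19 -3.12] [ 0.046 -0.012 -0.015]
8.65 [ 577.73 -183.79  185.45] pitch -0.081 roll 0.013 yaw 22.33 [ 0.29 -0.22 -3.3 ] [-0.05  -0.017 -0.032]
8.7 [ 577.72 -183.79  185.45] pitch -0.083 roll 0.012 yaw 22.33 [-0.16 -0.65 -3.11] [-0.011  0.06  -0.016]
8.75 [ 577.73 -183.74  185.42] pitch -0.083 roll 0.008 yaw 22.33 [ 0.97 -0.48 -2.84] [ 0.023 -0.036 -0.022]
8.8 [ 577.76 -183.76  185.46] pitch -0.079 roll 0.013 yaw 22.33 [ 1.66  0.84 -2.44] [ 0.041 -0.061  0.017]
8.85 [ 577.76 -183.79  185.46] pitch -0.078 roll 0.012 yaw 22.33 [ 0.91  0.21 -2.22] [ 0.032 -0.035  0.042]
8.9 [ 577.72 -183.77  185.45] pitch -0.083 roll 0.012 yaw 22.33 [ 1.25 -0.11 -1.83] [-0.02   0.032  0.013]
8.95 [ 577.72 -183.77  185.42] pitch -0.082 roll 0.011 yaw 22.33 [-0.34  0.5  -1.27] [-0.005  0.089  0.065]
```

Request:
jog_arm --pt "0 0 -50 0 0" --pt "0 0 -100 0 0"

```text
time: 9.15
tcp_pos: [0.577, -0.1835, 0.2857]
orientation: [[0.925, 0.38, -0.004], [0.38, -0.925, 0.0], [-0.004, -0.002, -1.0]]
wrist_force: [0.8, -0.4, -1.9]
grip_width: 0.0153
```

```bash
cat > rd.py <<'E'
import sys
from h import *
n=int(sys.argv[1]) if len(sys.argv)>1 else 0
F=[];M=[]
for i in range(n+1):
    if i: eyes.grab_frame('scene')
    o=readout.get_obs(); R=o['orientation']; F.append(o['wrist_force']);M.append(o['wrist_torque'])
    ax=R[:2,0]/np.linalg.norm(R[:2,0]); ay=R[:2,1]/np.linalg.norm(R[:2,1])
    if i in(0,n): print(round(o['time'],2),(np.array(o['tcp_pos'])*1000).round(2),'pitch %.3f roll %.3f yaw %.2f'%(np.degrees(R[:2,2]@ax),np.degrees(R[:2,2]@ay),np.degrees(np.arctan2(R[1,0],R[0,0]))),'w',round(o['grip_width'],4))
F=np.array(F);M=np.array(M); Rt=R.T
print('F world',F.mean(0).round(2),'std',F.std(0).round(2),'M tool',(M.mean(0)@R).round(3),'std',M.std(0).round(3), 'dqmax',abs(o['dq']).max().round(2))
E
python3 rd.py
```

```text
9.15 [ 577.03 -183.46  285.67] pitch -0.217 roll -0.098 yaw 22.34 w 0.0153
F world [ 0.77 -0.35 -1.93] std [0. 0. 0.] M tool [-0.128  0.104 -0.001] std [0. 0. 0.] dqmax 55.76
```

Request:
jog_arm --pt "0 0 40 0 0" --pt "0 0 80 0 0"

```text
time: 9.35
tcp_pos: [0.5782, -0.1838, 0.2076]
orientation: [[0.925, 0.38, 0.002], [0.38, -0.925, -0.001], [0.001, 0.002, -1.0]]
wrist_force: [0.7, -0.3, -3.4]
grip_width: 0.0155
```

```bash
python3 rd.py
```

```text
9.35 [ 578.23 -183.84  207.6 ] pitch 0.054 roll 0.107 yaw 22.33 w 0.0155
F world [ 0.71 -0.3  -3.44] std [0. 0. 0.] M tool [-0.019  0.055 -0.032] std [0. 0. 0.] dqmax 45.46
```

Request:
jog_arm --pt "0 0 -45 0 0" --pt "0 0 -90 0 0"

```text
time: 9.55
tcp_pos: [0.577, -0.1835, 0.2962]
orientation: [[0.925, 0.38, -0.003], [0.38, -0.925, 0.0], [-0.003, -0.001, -1.0]]
wrist_force: [1.5, -0.9, -1.0]
grip_width: 0.0153
```

```bash
python3 rd.py
```

```text
9.55 [ 576.97 -183.47  296.25] pitch -0.173 roll -0.073 yaw 22.34 w 0.0153
F world [ 1.53 -0.86 -1.02] std [0. 0. 0.] M tool [-0.075  0.078 -0.028] std [0. 0. 0.] dqmax 50.93
```

Request:
jog_arm --pt "0 0 10 0 0" --pt "0 0 25 0 0" --pt "0 0 40 0 0" --pt "0 0 55 0 0" --pt "0 0 68 0 0" --pt "0 0 78 0 0" --pt "0 0 85 0 0" --pt "0 0 89 0 0" --pt "0 0 90 0 0" --pt "0 0 90 0 0" --pt "0 0 90 0 0"

```text
time: 10.65
tcp_pos: [0.577, -0.1835, 0.2068]
orientation: [[0.925, 0.38, -0.002], [0.38, -0.925, -0.0], [-0.002, -0.001, -1.0]]
wrist_force: [1.0, -0.9, -2.6]
grip_width: 0.0153
```

```bash
python3 rd.py 4
```

```text
10.65 [ 576.96 -183.53  206.79] pitch -0.134 roll -0.044 yaw 22.34 w 0.0153
10.85 [ 576.77 -183.47  206.55] pitch -0.152 roll -0.059 yaw 22.34 w 0.0154
F world [ 0.06  0.01 -2.49] std [0.49 0.57 0.36] M tool [ 0.025  0.019 -0.   ] std [0.02  0.002 0.028] dqmax 0.14
```

Request:
jog_arm --pt "50 0 -10 0 0" --pt "100 0 -20 0 0"

```text
time: 11.05
tcp_pos: [0.6679, -0.147, 0.2268]
orientation: [[0.926, 0.378, -0.003], [0.378, -0.926, -0.001], [-0.003, -0.0, -1.0]]
wrist_force: [1.1, -0.2, -1.7]
grip_width: 0.0154
```

```bash
python3 rd.py
```

```text
11.05 [ 667.92 -146.95  226.77] pitch -0.154 roll -0.015 yaw 22.20 w 0.0154
F world [ 1.11 -0.16 -1.69] std [0. 0. 0.] M tool [-0.1    0.085  0.022] std [0. 0. 0.] dqmax 63.53
```

Request:
jog_arm --pt "-40 0 -20 -0.002 0" --pt "-80 0 -50 -0.002 0" --pt "-99 0 -95 -0.002 0"

```text
time: 11.35
tcp_pos: [0.5732, -0.1857, 0.3204]
orientation: [[0.926, 0.378, -0.008], [0.378, -0.926, -0.0], [-0.008, -0.003, -1.0]]
wrist_force: [0.3, -1.1, -1.5]
grip_width: 0.0153
```

```bash
python3 rd.py; python3 go.py .5777 -.1835 .2077 22.3
```

```text
11.35 [ 573.22 -185.69  320.42] pitch -0.442 roll -0.169 yaw 22.23 w 0.0153
F world [ 0.32 -1.08 -1.55] std [0. 0. 0.] M tool [-0.081 -0.017  0.013] std [0. 0. 0.] dqmax 46.67
t 11.35 tcp [ 0.5732 -0.1857  0.3204] yaw 22.23 tilt(deg) zx,zy [-0.473 -0.011] F [ 0.32 -1.08 -1.55] M [-0.081 -0.015 -0.012] w 0.0153
q [ 19.8  14.6  -9.9  94.5   2.7  71.7 -58.4] shift mm [  5.84  -0.   112.68] turn rad -0.0013
```

Request:
jog_arm --pt "1 0 10 0 0" --pt "2 0 28 0 0" --pt "3 0 48 0 0" --pt "4 0 68 0 0" --pt "5 0 85 0 0" --pt "6 0 98 0 0" --pt "6 0 107 0 0" --pt "6 0 112 0 0" --pt "6 0 113 0 0" --pt "6 0 113 0 0"

```text
time: 12.35
tcp_pos: [0.5781, -0.1835, 0.2078]
orientation: [[0.926, 0.378, -0.008], [0.378, -0.926, -0.0], [-0.007, -0.003, -1.0]]
wrist_force: [0.7, -0.2, -3.3]
grip_width: 0.0153
```

```bash
python3 rd.py 2
```

```text
12.35 [ 578.11 -183.52  207.83] pitch -0.410 roll -0.147 yaw 22.22 w 0.0153
12.45 [ 578.17 -183.48  208.07] pitch -0.395 roll -0.135 yaw 22.23 w 0.0157
F world [ 0.4  -0.35 -2.59] std [0.39 0.11 0.64] M tool [-0.01   0.023 -0.001] std [0.019 0.019 0.026] dqmax 0.17
```

Request:
jog_arm --pt "0 0 -30 0 0" --pt "0 0 -78 0 0" --pt "0 0 -126 0 0"

```text
time: 12.75
tcp_pos: [0.5787, -0.1834, 0.3359]
orientation: [[0.926, 0.378, -0.008], [0.378, -0.926, -0.0], [-0.007, -0.003, -1.0]]
wrist_force: [0.5, 0.1, -2.4]
grip_width: 0.0154
```

```bash
python3 rd.py; python3 go.py .5781 -.1833 .1780 22.3
```

```text
12.75 [ 578.69 -183.39  335.88] pitch -0.415 roll -0.151 yaw 22.22 w 0.0154
F world [ 0.52  0.14 -2.35] std [0. 0. 0.] M tool [-0.051  0.093 -0.003] std [0. 0. 0.] dqmax 53.67
t 12.75 tcp [ 0.5787 -0.1834  0.3359] yaw 22.22 tilt(deg) zx,zy [-0.441 -0.017] F [ 0.52  0.14 -2.35] M [-0.012 -0.106  0.003] w 0.0154
q [ 19.5  14.5 -10.   92.7   2.7  73.5 -58.7] shift mm [6.3000e-01 1.1000e-01 1.5788e+02] turn rad -0.0013
```

Request:
jog_arm --pt "0.5 0 15 0 0" --pt "0.5 0 40 0 0" --pt "0.5 0 70 0 0" --pt "0.5 0 100 0 0" --pt "0.5 0 130 0 0" --pt "0.5 0 155 0 0" --pt "0.5 0 173 0 0" --pt "0.5 0 184 0 0" --pt "0.5 0 190 0 0" --pt "0.5 0 191 0 0" --pt "0.5 0 191 0 0" --pt "0.5 0 191 0 0"

```text
time: 13.95
tcp_pos: [0.5782, -0.1833, 0.1458]
orientation: [[0.926, 0.378, -0.006], [0.378, -0.926, -0.001], [-0.006, -0.002, -1.0]]
wrist_force: [1.2, -1.0, -1.7]
grip_width: 0.0155
```

```bash
python3 rd.py 8; python3 - <<'E'
from ov import *
im=avg('scene',4); np.save('j2_scene.npy',im)
crop(im,262,215,362,303,8,'pics/s6.png')
E
python3 rd.py
```

```text
13.95 [ 578.24 -183.31  145.81] pitch -0.347 roll -0.103 yaw 22.23 w 0.0155
14.35 [ 577.73 -183.2   144.94] pitch -0.410 roll -0.151 yaw 22.23 w 0.0154
F world [ 0.39  0.02 -2.51] std [0.53 0.66 0.61] M tool [-0.002  0.01   0.002] std [0.012 0.032 0.013] dqmax 0.11
14.55 [ 577.7  -183.22  144.87] pitch -0.414 roll -0.153 yaw 22.22 w 0.0149
F world [-0.7   0.54 -2.75] std [0. 0. 0.] M tool [-0.016 -0.004  0.025] std [0. 0. 0.] dqmax 0.06
```

View pics/s6.png

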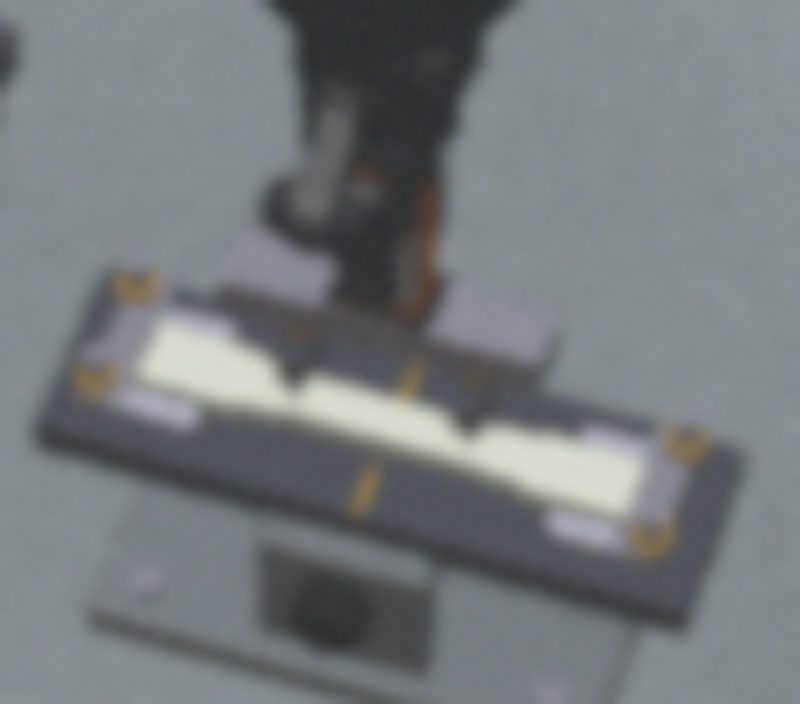

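```bash
python3 - <<'E'
from ov import *
im=np.load('j2_scene.npy')
yaw=np.radians(22.22); R=Rz(yaw)@Ry(np.radians(.41)); 
def seg(dx,dy,dz):
    g=np.array([.5777,-.1832,.1449+.0153])+R@[dx,dy,dz]
    s_=boxlines(g,R,(-.046,-.009,-.044),(.046,.009,-.030))
    for s in(1,-1): s_+=boxlines(g+R@[s*.025,0,0],R,(-.001,-.010,-.074),(.001,.010,-.055))
    return s_
bm=np.array([.5784,-.1825,.066]); RB=Rz(np.radians(22.3))@Ry(np.radians(1.0))
b=[(bm+RB@[0,-.029,0],bm+RB@[0,.029,0]),(bm+RB@[-.095,-.029,0],bm+RB@[.095,-.029,0]),(bm+RB@[-.095,.029,0],bm+RB@[.095,.029,0])]
for t in(.003,.013):
  for y in(-.0065,.0065): b.append((bm+RB@[-.03,y,t],bm+RB@[.03,y,t]))
draw(im,seg(.0004,.0007,.0009)+b,'scene',270,235,350,290,10,'pics/ov6.png',(.5,.05))
E
```

```text
(no output)
```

View pics/ov6.png

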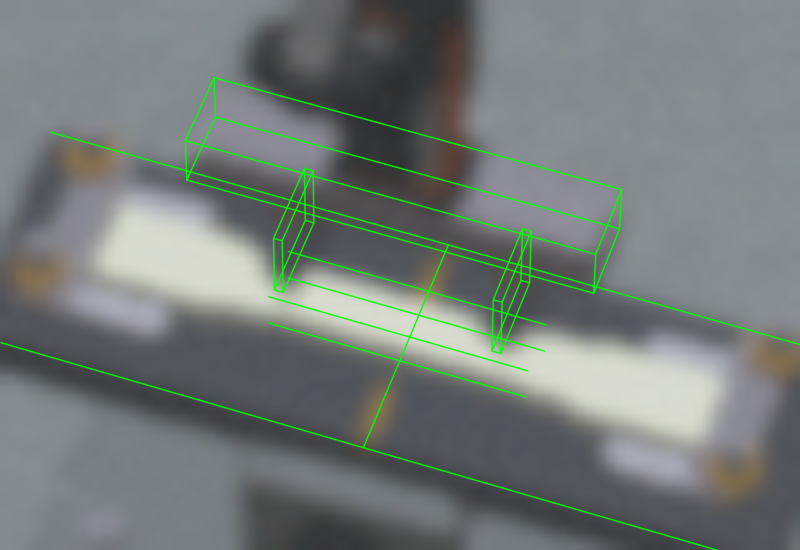

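Request:
jog_arm --pt "0.5 0 2 0 0" --pt "0.5 0 4 0 0" --pt "0.5 0 6 0 0" --pt "0.5 0 7.5 0 0" --pt "0.5 0 8.5 0 0" --pt "0.5 0 8.5 0 0" --pt "0.5 0 8.5 0 0"

```text
time: 15.25
tcp_pos: [0.5781, -0.183, 0.1364]
orientation: [[0.926, 0.378, -0.008], [0.378, -0.926, -0.0], [-0.007, -0.003, -1.0]]
wrist_force: [0.6, -0.2, -3.3]
grip_width: 0.0151
```

```bash
python3 rd.py 8
```

```text
15.25 [ 578.14 -183.01  136.37] pitch -0.412 roll -0.154 yaw 22.23 w 0.0151
15.65 [ 578.13 -183.05  136.41] pitch -0.410 roll -0.150 yaw 22.23 w 0.0153
F world [ 0.02  0.06 -2.61] std [0.39 0.41 0.44] M tool [-0.009  0.025  0.004] std [0.032 0.024 0.021] dqmax 0.08
```

Request:
jog_arm --pt "0 0 0.8 0 0" --pt "0 0 1.6 0 0" --pt "0 0 2 0 0" --pt "0 0 2 0 0"

```text
time: 16.05
tcp_pos: [0.578, -0.1831, 0.1343]
orientation: [[0.926, 0.378, -0.008], [0.378, -0.926, -0.0], [-0.007, -0.003, -1.0]]
wrist_force: [-0.1, -0.4, -3.3]
grip_width: 0.0155
```

```bash
python3 rd.py 6
```

```text
16.05 [ 578.04 -183.06  134.28] pitch -0.421 roll -0.156 yaw 22.22 w 0.0155
16.35 [ 578.12 -183.04  134.41] pitch -0.409 roll -0.151 yaw 22.23 w 0.0153
F world [ 0.07  0.19 -2.64] std [0.42 0.57 0.46] M tool [-0.006 -0.001  0.004] std [0.023 0.03  0.025] dqmax 0.08
```

Request:
jog_arm --pt "0 0 0.4 0 0" --pt "0 0 0.8 0 0" --pt "0 0 0.8 0 0"

```text
time: 16.65
tcp_pos: [0.578, -0.183, 0.1335]
orientation: [[0.926, 0.378, -0.008], [0.378, -0.926, -0.0], [-0.007, -0.003, -1.0]]
wrist_force: [0.9, -1.3, -2.6]
grip_width: 0.0155
```

```bash
python3 rd.py 6
```

```text
16.65 [ 578.04 -183.05  133.53] pitch -0.418 roll -0.155 yaw 22.23 w 0.0155
16.95 [ 578.1  -183.04  133.63] pitch -0.411 roll -0.150 yaw 22.23 w 0.0155
F world [ 0.2  -0.01 -2.51] std [0.49 0.6  0.44] M tool [-0.004  0.01  -0.024] std [0.017 0.036 0.046] dqmax 0.12
```

Request:
jog_arm --pt "0 0 0.4 0 0" --pt "0 0 0.7 0 0" --pt "0 0 0.7 0 0"

```text
time: 17.25
tcp_pos: [0.5781, -0.1831, 0.1329]
orientation: [[0.926, 0.378, -0.008], [0.378, -0.926, -0.0], [-0.007, -0.003, -1.0]]
wrist_force: [-0.6, 0.5, -2.3]
grip_width: 0.0153
```

```bash
python3 rd.py 6
```

```text
17.25 [ 578.07 -183.06  132.87] pitch -0.414 roll -0.152 yaw 22.22 w 0.0153
17.55 [ 578.1  -183.02  132.96] pitch -0.412 roll -0.149 yaw 22.23 w 0.0151
F world [-0.    0.19 -2.33] std [0.46 0.25 0.39] M tool [-0.026  0.018  0.013] std [0.025 0.029 0.023] dqmax 0.2
```

Request:
jog_arm --pt "0 0 0.4 0 0" --pt "0 0 0.7 0 0" --pt "0 0 0.7 0 0"

```text
time: 17.85
tcp_pos: [0.5782, -0.183, 0.1324]
orientation: [[0.926, 0.378, -0.007], [0.378, -0.926, -0.0], [-0.007, -0.002, -1.0]]
wrist_force: [0.3, -0.7, -0.1]
grip_width: 0.0152
```

```bash
python3 rd.py 6
```

```text
17.85 [ 578.21 -183.04  132.37] pitch -0.399 roll -0.143 yaw 22.23 w 0.0152
18.15 [ 578.19 -183.05  132.33] pitch -0.399 roll -0.143 yaw 22.23 w 0.0156
F world [-0.13  0.15  0.18] std [0.41 0.51 0.44] M tool [ 0.057 -0.037  0.011] std [0.038 0.051 0.015] dqmax 0.05
```

Request:
jog_arm --pt "0 0 0.2 0 0" --pt "0 0 0.4 0 0" --pt "0 0 0.4 0 0"

```text
time: 18.45
tcp_pos: [0.5782, -0.183, 0.132]
orientation: [[0.926, 0.378, -0.007], [0.378, -0.926, -0.0], [-0.007, -0.002, -1.0]]
wrist_force: [-0.4, 0.4, 1.2]
grip_width: 0.0153
```

```bash
python3 rd.py 12
```

```text
18.45 [ 578.23 -183.04  131.98] pitch -0.394 roll -0.141 yaw 22.23 w 0.0153
19.05 [ 578.26 -183.03  131.98] pitch -0.391 roll -0.140 yaw 22.23 w 0.0154
F world [0.15 0.13 1.86] std [0.58 0.39 0.68] M tool [ 0.125 -0.087  0.012] std [0.031 0.038 0.027] dqmax 0.07
```

Request:
jog_arm --pt "0 0 -0.4 0 0" --pt "0 0 -0.8 0 0" --pt "0 0 -2 0 0" --pt "0 0 -8 0 0" --pt "10 0 -20 0 0" --pt "25 0 -40 0 0" --pt "45 0 -60 0 0" --pt "65 0 -70 0 0" --pt "85 0 -75 0 0" --pt "95 0 -75 0 0" --pt "100 0 -75 0 0" --pt "100 0 -75 0 0"

```text
time: 20.25
tcp_pos: [0.6713, -0.1449, 0.2058]
orientation: [[0.926, 0.379, -0.008], [0.379, -0.926, -0.0], [-0.008, -0.003, -1.0]]
wrist_force: [-0.7, 0.4, -3.2]
grip_width: 0.0153
```

```bash
python3 rd.py 3
```

```text
20.25 [ 671.29 -144.94  205.78] pitch -0.435 roll -0.169 yaw 22.25 w 0.0153
20.4 [ 670.58 -145.75  205.98] pitch -0.446 roll -0.151 yaw 22.19 w 0.0153
F world [-0.47  0.32 -2.9 ] std [0.42 0.37 0.3 ] M tool [-0.017 -0.003  0.029] std [0.03  0.044 0.029] dqmax 0.16
```

Request:
jog_arm --pt "-40 0 -20 0 0" --pt "-80 0 -50 0 0" --pt "-99 0 -95 0 0"

```text
time: 20.7
tcp_pos: [0.5752, -0.1852, 0.3007]
orientation: [[0.927, 0.375, -0.013], [0.375, -0.927, -0.0], [-0.012, -0.005, -1.0]]
wrist_force: [0.6, -1.0, -2.5]
grip_width: 0.0155
```

```bash
python3 rd.py; python3 go.py .5783 -.1830 .145 22.3
```

```text
20.7 [ 575.25 -185.2   300.73] pitch -0.713 roll -0.262 yaw 22.02 w 0.0155
F world [ 0.59 -1.04 -2.51] std [0. 0. 0.] M tool [-0.06   0.044  0.012] std [0. 0. 0.] dqmax 46.22
t 20.7 tcp [ 0.5752 -0.1852  0.3007] yaw 22.02 tilt(deg) zx,zy [-0.759 -0.024] F [ 0.59 -1.04 -2.51] M [-0.039 -0.063 -0.012] w 0.0155
q [ 19.6  15.6  -9.8  95.6   3.   69.8 -58.9] shift mm [  5.59  -0.19 155.68] turn rad -0.0048
```

Request:
jog_arm --pt "10 0 5 -0.005 0" --pt "25 0 15 -0.005 0" --pt "45 0 30 -0.005 0" --pt "62 0 45 -0.005 0" --pt "78 0 60 -0.005 0" --pt "92 0 72 -0.005 0" --pt "100 0 80 -0.005 0" --pt "104 0 84 -0.005 0" --pt "104 0 85 -0.005 0" --pt "104 0 85 -0.005 0" --pt "104 0 85 -0.005 0"

```text
time: 21.8
tcp_pos: [0.6704, -0.1468, 0.2153]
orientation: [[0.925, 0.379, -0.012], [0.379, -0.925, -0.001], [-0.012, -0.004, -1.0]]
wrist_force: [0.4, -0.1, -2.0]
grip_width: 0.0152
```

```bash
python3 rd.py 1
```

```text
21.8 [ 670.41 -146.76  215.28] pitch -0.670 roll -0.225 yaw 22.27 w 0.0152
21.85 [ 670.43 -146.69  215.3 ] pitch -0.666 roll -0.223 yaw 22.28 w 0.0153
F world [ 0.47 -0.53 -2.33] std [0.08 0.38 0.3 ] M tool [0.004 0.007 0.021] std [0.022 0.031 0.007] dqmax 0.12
```

Request:
jog_arm --pt "-40 0 -20 0 0" --pt "-80 0 -50 0 0" --pt "-99 0 -95 0 0"

```text
time: 22.15
tcp_pos: [0.5761, -0.186, 0.3112]
orientation: [[0.926, 0.377, -0.016], [0.377, -0.926, -0.001], [-0.015, -0.005, -1.0]]
wrist_force: [-0.0, -0.7, -2.2]
grip_width: 0.0156
```

```bash
python3 rd.py; python3 go.py .5783 -.1830 .145 22.3
```

```text
22.15 [ 576.1  -185.97  311.18] pitch -0.869 roll -0.297 yaw 22.14 w 0.0156
F world [-0.03 -0.73 -2.16] std [0. 0. 0.] M tool [-0.081  0.082  0.004] std [0. 0. 0.] dqmax 46.35
t 22.15 tcp [ 0.5761 -0.186   0.3112] yaw 22.14 tilt(deg) zx,zy [-0.917 -0.053] F [-0.03 -0.73 -2.16] M [-0.044 -0.106 -0.003] w 0.0156
q [ 19.8  15.4 -10.1  94.5   3.   71.2 -58.8] shift mm [  5.68  -1.06 166.12] turn rad -0.0028
```

```bash
python3 go.py .5791 -.1833 .137 22.3
```

```text
t 22.15 tcp [ 0.5761 -0.186   0.3112] yaw 22.14 tilt(deg) zx,zy [-0.917 -0.053] F [-0.03 -0.73 -2.16] M [-0.044 -0.106 -0.003] w 0.0156
q [ 19.8  15.4 -10.1  94.5   3.   71.2 -58.8] shift mm [  6.43  -0.44 174.1 ] turn rad -0.0028
```

Request:
jog_arm --pt "2 0 15 -0.003 0" --pt "4 0 40 -0.003 0" --pt "6 0 70 -0.003 0" --pt "6.4 -0.4 100 -0.003 0" --pt "6.4 -0.4 125 -0.003 0" --pt "6.4 -0.4 145 -0.003 0" --pt "6.4 -0.4 160 -0.003 0" --pt "6.4 -0.4 169 -0.003 0" --pt "6.4 -0.4 173 -0.003 0" --pt "6.4 -0.4 174 -0.003 0" --pt "6.4 -0.4 174 -0.003 0" --pt "6.4 -0.4 174 -0.003 0"

```text
time: 23.35
tcp_pos: [0.5795, -0.1834, 0.1379]
orientation: [[0.925, 0.38, -0.015], [0.38, -0.925, -0.001], [-0.014, -0.004, -1.0]]
wrist_force: [-0.3, -0.1, -1.2]
grip_width: 0.0155
```

```bash
python3 rd.py 10; python3 go.py .5791 -.1833 .1335 22.3
```

```text
23.35 [ 579.53 -183.45  137.88] pitch -0.813 roll -0.258 yaw 22.31 w 0.0155
23.85 [ 579.07 -183.37  137.12] pitch -0.870 roll -0.299 yaw 22.31 w 0.0151
F world [ 0.06 -0.14 -2.44] std [0.53 0.5  0.51] M tool [-0.005  0.009  0.01 ] std [0.024 0.031 0.028] dqmax 0.11
t 23.85 tcp [ 0.5791 -0.1834  0.1371] yaw 22.31 tilt(deg) zx,zy [-0.919 -0.053] F [-0.09 -0.52 -2.44] M [ 0.002 -0.024 -0.043] w 0.0151
q [ 19.1  24.6  -9.9 104.6   5.5  52.1 -61. ] shift mm [ 0.11 -0.03  3.62] turn rad 0.0001
```

Request:
jog_arm --pt "0 0 1 0 0" --pt "0 0 2 0 0" --pt "0 0 3 0 0" --pt "0 0 3.8 0 0" --pt "0 0 4.4 0 0" --pt "0 0 4.7 0 0" --pt "0 0 4.7 0 0" --pt "0 0 4.7 0 0"

```text
time: 24.65
tcp_pos: [0.579, -0.1834, 0.1325]
orientation: [[0.925, 0.379, -0.016], [0.38, -0.925, -0.001], [-0.015, -0.005, -1.0]]
wrist_force: [-0.5, 0.5, -1.4]
grip_width: 0.0154
```

```bash
python3 rd.py 10
```

```text
24.65 [ 579.   -183.37  132.45] pitch -0.870 roll -0.300 yaw 22.31 w 0.0154
25.15 [ 579.03 -183.38  132.43] pitch -0.867 roll -0.298 yaw 22.31 w 0.0155
F world [-0.35  0.18 -1.87] std [0.29 0.56 0.5 ] M tool [ 0.088 -0.047  0.009] std [0.031 0.041 0.03 ] dqmax 0.11
```

Request:
jog_arm --pt "0 0 0.25 0 0" --pt "0 0 0.5 0 0" --pt "0 0 0.5 0 0" --pt "0 0 0.5 0 0"

```text
time: 25.55
tcp_pos: [0.5791, -0.1834, 0.132]
orientation: [[0.925, 0.379, -0.016], [0.38, -0.925, -0.001], [-0.015, -0.005, -1.0]]
wrist_force: [-0.1, -0.2, -0.7]
grip_width: 0.0155
```

```bash
python3 rd.py 14
```

```text
25.55 [ 579.07 -183.37  132.03] pitch -0.860 roll -0.293 yaw 22.31 w 0.0155
26.25 [ 579.05 -183.35  131.97] pitch -0.864 roll -0.297 yaw 22.31 w 0.0156
F world [-0.25  0.42  0.89] std [0.55 0.58 0.67] M tool [ 0.164 -0.086  0.026] std [0.028 0.029 0.029] dqmax 0.13
```

Request:
jog_arm --pt "0 0 0.2 0 0" --pt "0 0 0.4 0 0" --pt "0 0 0.4 0 0" --pt "0 0 0.4 0 0"

```text
time: 26.65
tcp_pos: [0.5791, -0.1833, 0.1316]
orientation: [[0.925, 0.38, -0.016], [0.38, -0.925, -0.001], [-0.015, -0.005, -1.0]]
wrist_force: [0.1, 1.8, 3.4]
grip_width: 0.0148
```

```bash
python3 rd.py 14; python3 - <<'E'
from h import *
im=avg('scene',6); np.save('j3_scene.npy',im); crop(im,262,225,362,300,8,'pics/s7.png')
E
```

```text
26.65 [ 579.1  -183.34  131.64] pitch -0.858 roll -0.293 yaw 22.31 w 0.0148
27.35 [ 579.1  -183.36  131.63] pitch -0.856 roll -0.292 yaw 22.31 w 0.0155
F world [-0.26  0.8   3.36] std [0.62 0.47 0.61] M tool [ 0.254 -0.15   0.019] std [0.032 0.019 0.028] dqmax 0.07
```

View pics/s7.png

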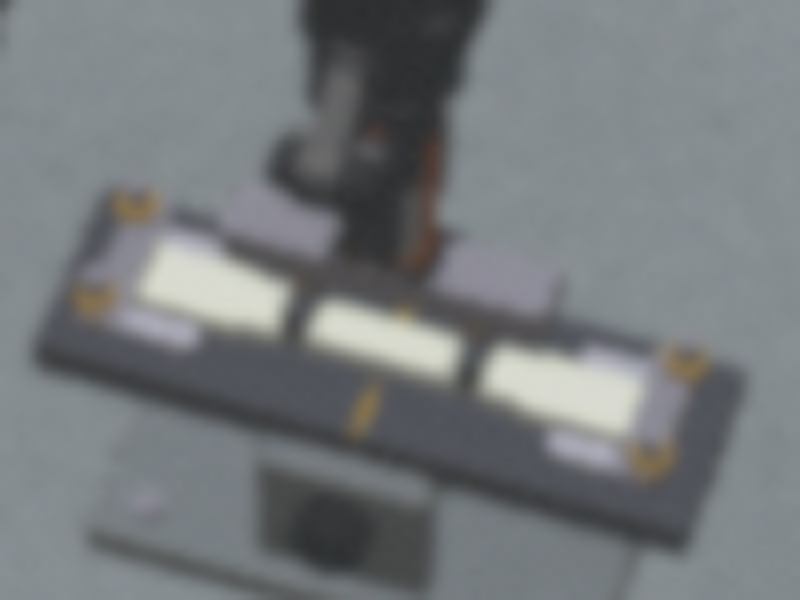

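Request:
jog_arm --pt "0 0 0.15 0 0" --pt "0 0 0.35 0 0" --pt "0 0 0.35 0 0" --pt "0 0 0.35 0 0"

```text
time: 28.05
tcp_pos: [0.5791, -0.1834, 0.1314]
orientation: [[0.925, 0.379, -0.016], [0.379, -0.925, -0.001], [-0.015, -0.005, -1.0]]
wrist_force: [-0.6, 0.6, 5.7]
grip_width: 0.0152
```

```bash
python3 rd.py 14
```

```text
28.05 [ 579.11 -183.4   131.39] pitch -0.855 roll -0.289 yaw 22.30 w 0.0152
28.75 [ 579.1  -183.36  131.35] pitch -0.856 roll -0.292 yaw 22.31 w 0.0152
F world [-1.26  0.89  6.18] std [0.4  0.39 0.43] M tool [ 0.351 -0.251  0.021] std [0.037 0.029 0.02 ] dqmax 0.11
```

Request:
jog_arm --pt "0 0 -0.5 0 0" --pt "0 0 -1 0 0" --pt "0 0 -1.7 0 0" --pt "0 0 -4 0 0" --pt "0 0 -12 0 0" --pt "15 0 -30 0 0" --pt "40 0 -50 0 0" --pt "70 0 -65 0 0" --pt "95 0 -70 0 0" --pt "100 0 -70 0 0"

```text
time: 29.75
tcp_pos: [0.6753, -0.1433, 0.2012]
orientation: [[0.924, 0.382, -0.013], [0.382, -0.924, -0.0], [-0.012, -0.005, -1.0]]
wrist_force: [0.1, 0.3, -3.3]
grip_width: 0.0157
```

```bash
python3 rd.py
```

```text
29.75 [ 675.27 -143.27  201.15] pitch -0.706 roll -0.278 yaw 22.44 w 0.0157
F world [ 0.12  0.35 -3.31] std [0. 0. 0.] M tool [0.067 0.026 0.027] std [0. 0. 0.] dqmax 3.08
```

Request:
jog_arm --pt "-40 0 -20 0 0" --pt "-80 0 -50 0 0" --pt "-99 0 -95 0 0"

```text
time: 30.05
tcp_pos: [0.5808, -0.1828, 0.2963]
orientation: [[0.925, 0.38, -0.019], [0.38, -0.925, -0.0], [-0.017, -0.007, -1.0]]
wrist_force: [0.6, -0.5, -2.7]
grip_width: 0.0151
```

```bash
python3 rd.py
```

```text
30.05 [ 580.77 -182.79  296.32] pitch -0.989 roll -0.404 yaw 22.32 w 0.0151
F world [ 0.63 -0.49 -2.65] std [0. 0. 0.] M tool [-0.077  0.034  0.004] std [0. 0. 0.] dqmax 45.94
```

Request:
jog_arm --pt "20 0 15 0 0" --pt "48 0 40 0 0" --pt "75 0 65 0 0" --pt "97 0 83 0 0" --pt "103 0 88 0 0" --pt "103 0 88 0 0"

```text
time: 30.65
tcp_pos: [0.674, -0.1433, 0.2055]
orientation: [[0.925, 0.38, -0.021], [0.38, -0.925, 0.0], [-0.019, -0.008, -1.0]]
wrist_force: [-0.5, -0.1, -2.8]
grip_width: 0.0153
```

```bash
python3 rd.py
```

```text
30.65 [ 673.97 -143.3   205.46] pitch -1.094 roll -0.476 yaw 22.36 w 0.0153
F world [-0.51 -0.14 -2.79] std [0. 0. 0.] M tool [-0.003 -0.015 -0.025] std [0. 0. 0.] dqmax 2.34
```

Request:
jog_arm --pt "-40 0 -20 0 0" --pt "-80 0 -50 0 0" --pt "-99 0 -95 0 0"

```text
time: 30.95
tcp_pos: [0.5798, -0.1835, 0.3028]
orientation: [[0.926, 0.377, -0.024], [0.377, -0.926, -0.0], [-0.023, -0.009, -1.0]]
wrist_force: [0.7, -0.9, -2.5]
grip_width: 0.0157
```

```bash
python3 rd.py;  python3 go.py .5795 -.183 .137 22.3
```

```text
30.95 [ 579.77 -183.52  302.78] pitch -1.296 roll -0.522 yaw 22.17 w 0.0157
F world [ 0.67 -0.9  -2.46] std [0. 0. 0.] M tool [-0.079  0.087 -0.043] std [0. 0. 0.] dqmax 46.17
t 30.95 tcp [ 0.5798 -0.1835  0.3028] yaw 22.17 tilt(deg) zx,zy [-1.397 -0.006] F [ 0.67 -0.9  -2.46] M [-0.04  -0.11   0.044] w 0.0157
q [ 19.6  16.3 -10.4  94.4   3.3  71.  -59.3] shift mm [  3.7    0.93 165.74] turn rad -0.0022
```

Request:
jog_arm --pt "20 0 15 0 0" --pt "48 0 40 0 0" --pt "75 0 65 0 0" --pt "97 0 83 0 0" --pt "103 0 88 0 0" --pt "103 0 88 0 0"

```text
time: 31.55
tcp_pos: [0.6725, -0.1449, 0.2126]
orientation: [[0.926, 0.377, -0.025], [0.377, -0.926, -0.0], [-0.023, -0.009, -1.0]]
wrist_force: [0.0, -0.5, -2.5]
grip_width: 0.0156
```

Request:
jog_arm --pt "-40 0 -20 0 0" --pt "-80 0 -50 0 0" --pt "-99 0 -95 0 0"

```text
time: 31.85
tcp_pos: [0.5785, -0.185, 0.311]
orientation: [[0.927, 0.374, -0.028], [0.374, -0.927, -0.001], [-0.026, -0.009, -1.0]]
wrist_force: [0.0, -0.3, -0.9]
grip_width: 0.0152
```

```bash
python3 rd.py;  python3 go.py .5799 -.183 .137 22.3
```

```text
31.85 [ 578.47 -185.05  310.98] pitch -1.503 roll -0.540 yaw 21.97 w 0.0152
F world [ 0.   -0.25 -0.92] std [0. 0. 0.] M tool [-0.06   0.064  0.   ] std [0. 0. 0.] dqmax 46.35
t 31.85 tcp [ 0.5785 -0.185   0.311 ] yaw 21.97 tilt(deg) zx,zy [-1.596 -0.061] F [ 0.   -0.25 -0.92] M [-0.032 -0.082  0.001] w 0.0152
q [ 19.9  16.  -10.6  93.8   3.4  72.1 -59.4] shift mm [  6.65   0.28 173.87] turn rad -0.0058
```

Request:
jog_arm --pt "2 0 15 -0.006 0" --pt "4 0 40 -0.006 0" --pt "6 0.3 70 -0.006 0" --pt "7.1 0.5 100 -0.006 0" --pt "7.1 0.5 125 -0.006 0" --pt "7.1 0.5 145 -0.006 0" --pt "7.1 0.5 160 -0.006 0" --pt "7.1 0.5 169 -0.006 0" --pt "7.1 0.5 173 -0.006 0" --pt "7.1 0.5 174 -0.006 0" --pt "7.1 0.5 174 -0.006 0" --pt "7.1 0.5 174 -0.006 0"

```text
time: 33.05
tcp_pos: [0.5808, -0.1831, 0.1376]
orientation: [[0.925, 0.379, -0.027], [0.379, -0.925, -0.001], [-0.025, -0.009, -1.0]]
wrist_force: [0.4, -0.0, -2.4]
grip_width: 0.0156
```

```bash
python3 rd.py 8; python3 go.py .5804 -.1830 .1325 22.3
```

```text
33.05 [ 580.8  -183.15  137.62] pitch -1.451 roll -0.510 yaw 22.31 w 0.0156
33.45 [ 580.41 -183.08  136.9 ] pitch -1.501 roll -0.546 yaw 22.31 w 0.0155
F world [ 0.12  0.04 -2.51] std [0.48 0.35 0.33] M tool [-0.02   0.049  0.008] std [0.021 0.034 0.025] dqmax 0.14
t 33.45 tcp [ 0.5804 -0.1831  0.1369] yaw 22.31 tilt(deg) zx,zy [-1.596 -0.064] F [-0.54  0.39 -2.37] M [ 0.009 -0.047  0.03 ] w 0.0155
q [ 19.3  25.  -10.4 104.    5.9  53.1 -61.5] shift mm [ 0.14 -0.03  4.4 ] turn rad 0.0002
```

Request:
jog_arm --pt "0 0 1 0 0" --pt "0 0 2 0 0" --pt "0 0 3 0 0" --pt "0 0 3.8 0 0" --pt "0 0 4.4 0 0" --pt "0 0 4.8 0 0" --pt "0 0 4.8 0 0" --pt "0 0 4.8 0 0"

```text
time: 34.25
tcp_pos: [0.5803, -0.1831, 0.1322]
orientation: [[0.925, 0.379, -0.028], [0.38, -0.925, -0.001], [-0.026, -0.009, -1.0]]
wrist_force: [-0.7, 0.3, -2.1]
grip_width: 0.0154
```

```bash
python3 rd.py 10
```

```text
34.25 [ 580.33 -183.07  132.17] pitch -1.493 roll -0.543 yaw 22.31 w 0.0154
34.75 [ 580.31 -183.08  132.15] pitch -1.493 roll -0.544 yaw 22.31 w 0.0153
F world [-0.27  0.19 -1.52] std [0.25 0.31 0.62] M tool [ 0.063 -0.026  0.001] std [0.036 0.023 0.026] dqmax 0.12
```

Request:
jog_arm --pt "0 0 0.3 0 0" --pt "0 0 0.6 0 0" --pt "0 0 0.6 0 0" --pt "0 0 0.6 0 0"

```text
time: 35.15
tcp_pos: [0.5804, -0.1831, 0.1317]
orientation: [[0.925, 0.379, -0.028], [0.379, -0.925, -0.001], [-0.026, -0.009, -1.0]]
wrist_force: [-0.7, 0.5, 3.3]
grip_width: 0.0153
```

```bash
python3 rd.py 14
```

```text
35.15 [ 580.39 -183.08  131.72] pitch -1.483 roll -0.537 yaw 22.31 w 0.0153
35.85 [ 580.35 -183.08  131.59] pitch -1.489 roll -0.541 yaw 22.31 w 0.0154
F world [-1.04  0.51  3.67] std [0.37 0.45 0.59] M tool [ 0.267 -0.232  0.014] std [0.031 0.038 0.023] dqmax 0.07
```

Request:
jog_arm --pt "0 0 0.15 0 0" --pt "0 0 0.3 0 0" --pt "0 0 0.45 0 0" --pt "0 0 0.6 0 0" --pt "0 0 0.7 0 0" --pt "0 0 0.7 0 0" --pt "0 0 0.7 0 0"

```text
time: 36.55
tcp_pos: [0.5804, -0.1831, 0.1312]
orientation: [[0.925, 0.379, -0.027], [0.379, -0.925, -0.001], [-0.026, -0.009, -1.0]]
wrist_force: [-1.8, 1.4, 7.6]
grip_width: 0.0153
```

```bash
python3 rd.py 14
```

```text
36.55 [ 580.44 -183.07  131.18] pitch -1.476 roll -0.533 yaw 22.31 w 0.0153
37.25 [ 580.43 -183.08  131.16] pitch -1.477 roll -0.532 yaw 22.31 w 0.0152
F world [-1.97  1.03  8.32] std [0.53 0.54 0.53] M tool [ 0.472 -0.49   0.003] std [0.036 0.028 0.03 ] dqmax 0.06
```

Request:
jog_arm --pt "0 0 0.2 0 0" --pt "0 0 0.4 0 0" --pt "0 0 0.6 0 0" --pt "0 0 0.8 0 0" --pt "0 0 0.8 0 0" --pt "0 0 0.8 0 0" --pt "0 0 0.8 0 0"

```text
time: 37.95
tcp_pos: [0.5805, -0.1831, 0.1309]
orientation: [[0.925, 0.379, -0.027], [0.379, -0.925, -0.001], [-0.026, -0.009, -1.0]]
wrist_force: [-3.0, 1.7, 11.8]
grip_width: 0.0152
```

```bash
python3 rd.py 16
```

```text
37.95 [ 580.51 -183.11  130.87] pitch -1.464 roll -0.519 yaw 22.31 w 0.0152
38.75 [ 580.49 -183.12  130.87] pitch -1.466 roll -0.519 yaw 22.30 w 0.0149
F world [-3.11  1.15 11.23] std [0.44 0.45 0.4 ] M tool [ 0.679 -0.774  0.004] std [0.031 0.031 0.031] dqmax 0.11
```

Request:
jog_arm --pt "0 0 0.2 0 0" --pt "0 0 0.4 0 0" --pt "0 0 0.55 0 0" --pt "0 0 0.65 0 0" --pt "0 0 0.65 0 0" --pt "0 0 0.65 0 0"

```text
time: 39.35
tcp_pos: [0.5805, -0.1831, 0.1308]
orientation: [[0.925, 0.379, -0.027], [0.379, -0.925, -0.001], [-0.025, -0.009, -1.0]]
wrist_force: [-4.8, 2.0, 12.5]
grip_width: 0.0155
```

```bash
python3 rd.py 16
```

```text
39.35 [ 580.53 -183.11  130.78] pitch -1.456 roll -0.507 yaw 22.30 w 0.0155
40.15 [ 580.54 -183.09  130.78] pitch -1.455 roll -0.508 yaw 22.30 w 0.0154
F world [-3.84  0.99 12.39] std [0.51 0.45 0.47] M tool [ 0.79  -0.919 -0.006] std [0.035 0.03  0.033] dqmax 0.07
```

Request:
jog_arm --pt "0 0 0.45 0 0" --pt "0 0 0.32 0 0" --pt "0 0 0.19 0 0" --pt "0 0 0.06 0 0" --pt "0 0 -0.1 0 0" --pt "0 0 -0.3 0 0" --pt "0 0 -0.5 0 0" --pt "0 0 -0.8 0 0" --pt "0 0 -1.2 0 0" --pt "0 0 -1.7 0 0" --pt "0 0 -2.5 0 0" --pt "0 0 -5 0 0"

```text
time: 41.35
tcp_pos: [0.5804, -0.183, 0.1354]
orientation: [[0.925, 0.379, -0.028], [0.379, -0.925, -0.001], [-0.026, -0.009, -1.0]]
wrist_force: [0.9, -0.0, -2.7]
grip_width: 0.0158
```

```bash
python3 rd.py 1
```

```text
41.35 [ 580.44 -183.04  135.4 ] pitch -1.486 roll -0.531 yaw 22.31 w 0.0158
41.4 [ 580.76 -183.13  136.02] pitch -1.452 roll -0.506 yaw 22.31 w 0.0152
F world [ 0.85 -0.05 -2.58] std [0.  0.  0.1] M tool [-0.034  0.036 -0.061] std [0.025 0.011 0.027] dqmax 0.44
```

Request:
jog_arm --pt "0 0 -8 0 0" --pt "0 0 -20 0 0" --pt "0 0 -35 0 0" --pt "0 0 -50 0 0" --pt "0 0 -56 0 0" --pt "0 0 -56 0 0"

```text
time: 42.0
tcp_pos: [0.5829, -0.1832, 0.1935]
orientation: [[0.925, 0.379, -0.025], [0.379, -0.925, -0.002], [-0.024, -0.007, -1.0]]
wrist_force: [0.1, 0.8, -3.1]
grip_width: 0.0154
```

```bash
python3 rd.py 1; python3 go.py .5294 .1727 .187 -19.33; python3 - <<'E'
from h import *
im=avg('scene',3); crop(im,262,215,362,303,8,'pics/s8.png')
E
```

```text
42.0 [ 582.86 -183.2   193.51] pitch -1.352 roll -0.429 yaw 22.30 w 0.0154
42.05 [ 582.4  -183.08  192.54] pitch -1.412 roll -0.473 yaw 22.30 w 0.0153
F world [ 0.02  0.36 -2.7 ] std [0.06 0.41 0.39] M tool [ 0.008  0.013 -0.   ] std [0.018 0.016 0.019] dqmax 0.91
t 42.05 tcp [ 0.5824 -0.1831  0.1925] yaw 22.3 tilt(deg) zx,zy [-1.486 -0.098] F [-0.04 -0.05 -2.31] M [0.03  0.007 0.018] w 0.0153
q [ 19.5  21.7 -10.6 101.1   5.   59.  -60.7] shift mm [  86.08 -349.24    6.3 ] turn rad 0.7266
```

View pics/s8.png

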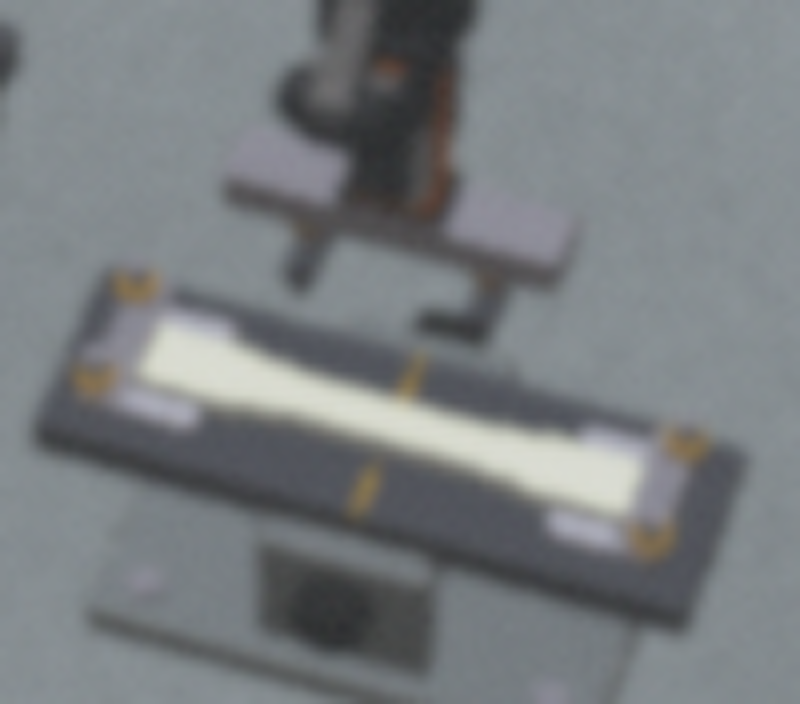

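Request:
jog_arm --pt "86 -349 6 0.727 0" --pt "86 -349 6 0.727 0" --pt "86 -349 6 0.727 0" --pt "86 -349 6 0.727 0" --pt "86 -349 6 0.727 0" --pt "86 -349 6 0.727 0" --pt "86 -349 6 0.727 0" --pt "86 -349 6 0.727 0" --pt "86 -349 6 0.727 0" --pt "86 -349 6 0.727 0" --pt "86 -349 6 0.727 0" --pt "86 -349 6 0.727 0"

```text
time: 43.4
tcp_pos: [0.5291, 0.1712, 0.1862]
orientation: [[0.942, -0.333, -0.028], [-0.333, -0.943, -0.002], [-0.026, 0.011, -1.0]]
wrist_force: [0.2, -0.8, -3.9]
grip_width: 0.015
```

```bash
python3 rd.py 1; python3 go.py .5297 .1727 .0875 -19.33
```

```text
43.4 [529.1  171.18 186.21] pitch -1.488 roll 0.624 yaw -19.48 w 0.015
43.45 [529.12 171.35 186.3 ] pitch -1.481 roll 0.612 yaw -19.47 w 0.0155
F world [ 0.04 -0.59 -3.13] std [0.12 0.25 0.74] M tool [0.044 0.061 0.012] std [0.029 0.007 0.035] dqmax 0.31
t 43.45 tcp [0.5291 0.1714 0.1863] yaw -19.47 tilt(deg) zx,zy [-1.6   -0.084] F [-0.08 -0.34 -2.39] M [-0.008 -0.065 -0.047] w 0.0155
q [ -13.6   17.5  -12.8  108.2    3.8   56.2 -137.5] shift mm [ 2.65 -2.52 98.74] turn rad -0.0024
```

Request:
jog_arm --pt "2.9 -2.6 15 -0.002 0" --pt "2.9 -2.6 35 -0.002 0" --pt "2.9 -2.6 55 -0.002 0" --pt "2.9 -2.6 73 -0.002 0" --pt "2.9 -2.6 86 -0.002 0" --pt "2.9 -2.6 94 -0.002 0" --pt "2.9 -2.6 98 -0.002 0" --pt "2.9 -2.6 98.5 -0.002 0" --pt "2.9 -2.6 98.5 -0.002 0" --pt "2.9 -2.6 98.5 -0.002 0"

```text
time: 44.45
tcp_pos: [0.5304, 0.1728, 0.0884]
orientation: [[0.943, -0.331, -0.027], [-0.331, -0.944, -0.001], [-0.025, 0.01, -1.0]]
wrist_force: [-1.4, -0.2, -2.0]
grip_width: 0.0157
```

```bash
python3 - <<'E'
from h import *
im=avg('scene',3); crop(im,350,130,430,220,8,'pics/s9.png')
E
python3 rd.py; python3 go.py .5299 .1727 .078 -19.33
```

```text
44.6 [530.21 172.72  88.18] pitch -1.448 roll 0.584 yaw -19.36 w 0.0154
F world [-0.66 -0.94 -2.72] std [0. 0. 0.] M tool [0.043 0.054 0.073] std [0. 0. 0.] dqmax 0.06
t 44.6 tcp [0.5302 0.1727 0.0882] yaw -19.36 tilt(deg) zx,zy [-1.56  -0.072] F [-0.66 -0.94 -2.72] M [ 0.021 -0.065 -0.074] w 0.0154
q [ -14.6   24.7  -12.1  112.4    6.2   45.  -139.4] shift mm [-0.03  0.02 10.18] turn rad -0.0005
```

View pics/s9.png

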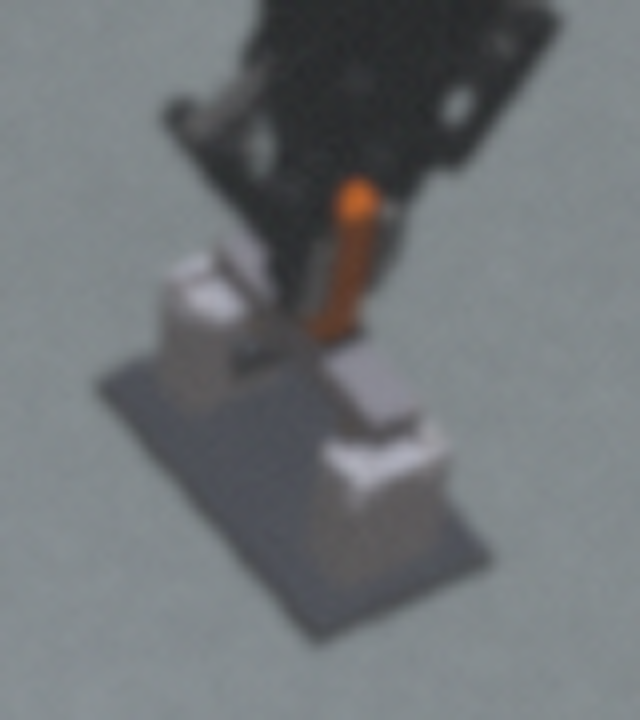

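Request:
jog_arm --pt "0 0 2 0 0" --pt "0 0 4 0 0" --pt "0 0 6 0 0" --pt "0 0 8 0 0" --pt "0 0 9 0 0" --pt "0 0 9.8 0 0" --pt "0 0 10 0 0" --pt "0 0 10 0 0"

```text
time: 45.4
tcp_pos: [0.5299, 0.1727, 0.0782]
orientation: [[0.943, -0.331, -0.027], [-0.331, -0.944, -0.001], [-0.025, 0.01, -1.0]]
wrist_force: [-0.6, 0.5, -3.0]
grip_width: 0.0154
```

```bash
python3 rd.py 3; python3 - <<'E'
from h import *
im=avg('scene',2); crop(im,350,130,430,220,8,'pics/s10.png')
E
```

```text
45.4 [529.93 172.73  78.18] pitch -1.449 roll 0.586 yaw -19.35 w 0.0154
45.55 [529.99 172.75  78.25] pitch -1.441 roll 0.579 yaw -19.36 w 0.0152
F world [-0.22  0.16 -3.06] std [0.38 0.22 0.34] M tool [ 0.028  0.022 -0.001] std [0.011 0.021 0.012] dqmax 0.12
```

View pics/s10.png

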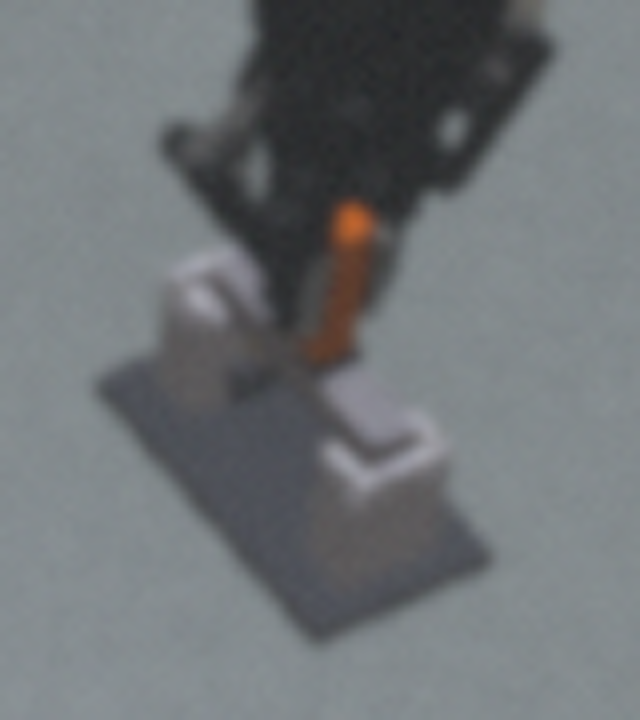

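Request:
jog_arm --pt "0 0 0.6 0 0" --pt "0 0 1.1 0 0" --pt "0 0 1.1 0 0" --pt "0 0 1.1 0 1" --pt "0 0 1.1 0 1" --pt "0 0 1.1 0 1" --pt "0 0 1.1 0 1" --pt "0 0 1.1 0 1" --pt "0 0 1.1 0 1" --pt "0 0 1.1 0 1"

```text
time: 46.65
tcp_pos: [0.5299, 0.1727, 0.0772]
orientation: [[0.943, -0.331, -0.027], [-0.331, -0.944, -0.001], [-0.025, 0.01, -1.0]]
wrist_force: [-0.1, 1.1, -0.4]
grip_width: 0.0857
```

```bash
python3 rd.py 1; python3 - <<'E'
from h import *
im=avg('scene',2); crop(im,350,130,430,220,8,'pics/s11.png')
E
```

```text
46.65 [529.92 172.72  77.15] pitch -1.444 roll 0.582 yaw -19.36 w 0.0857
46.7 [529.94 172.73  77.13] pitch -1.444 roll 0.580 yaw -19.36 w 0.0856
F world [-0.32  0.47  0.09] std [0.25 0.65 0.54] M tool [0.025 0.046 0.046] std [0.022 0.033 0.002] dqmax 0.09
```

View pics/s11.png

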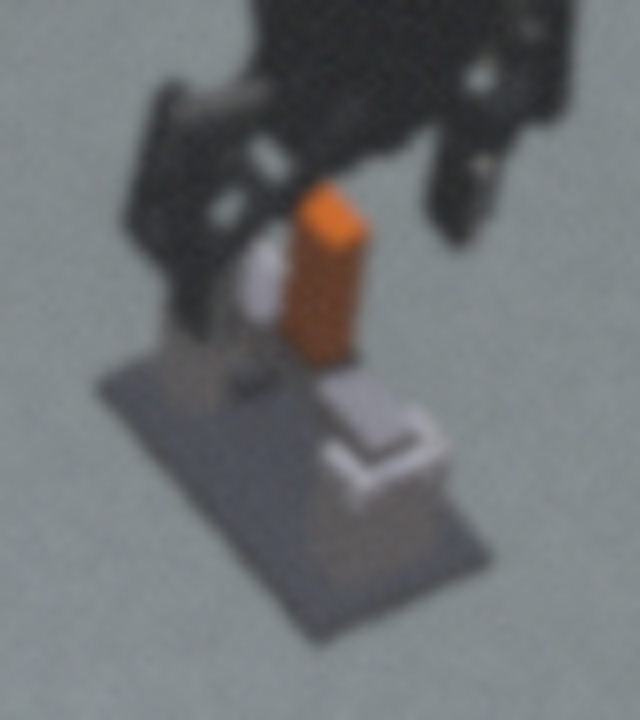

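Released and seated between the lips. Now lift straight off.

Request:
jog_arm --pt "0 0 -10 0 1" --pt "0 0 -30 0 1" --pt "0 0 -60 0 1" --pt "0 0 -95 0 1" --pt "0 0 -120 0 1" --pt "0 0 -130 0 1" --pt "0 0 -130 0 1" --pt "0 0 -130 0 1"

```text
time: 47.6
tcp_pos: [0.533, 0.1727, 0.2064]
orientation: [[0.943, -0.331, -0.028], [-0.331, -0.944, -0.002], [-0.026, 0.011, -1.0]]
wrist_force: [0.0, -1.1, -0.6]
grip_width: 0.0855
```

```bash
python3 rd.py 1; python3 - <<'E'
from h import *
im=avg('scene',3); crop(im,350,130,430,220,8,'pics/s12.png')
for n in ("marker_grip","stand_seat"): print(nets.spot_point('scene',n)[:1])
print(readout.get_obs()['time'])
E
```

```text
47.6 [533.04 172.71 206.38] pitch -1.477 roll 0.612 yaw -19.35 w 0.0855
47.65 [532.84 172.64 205.95] pitch -1.518 roll 0.644 yaw -19.35 w 0.0853
F world [ 0.02 -0.64 -0.76] std [0.02 0.44 0.12] M tool [ 0.008  0.031 -0.004] std [0.028 0.014 0.025] dqmax 0.49
[{'position': [0.5277, 0.1709, 0.0916], 'score': 0.76}]
[{'position': [0.5304, 0.172, 0.0924], 'score': 0.68}]
47.9
```

View pics/s12.png

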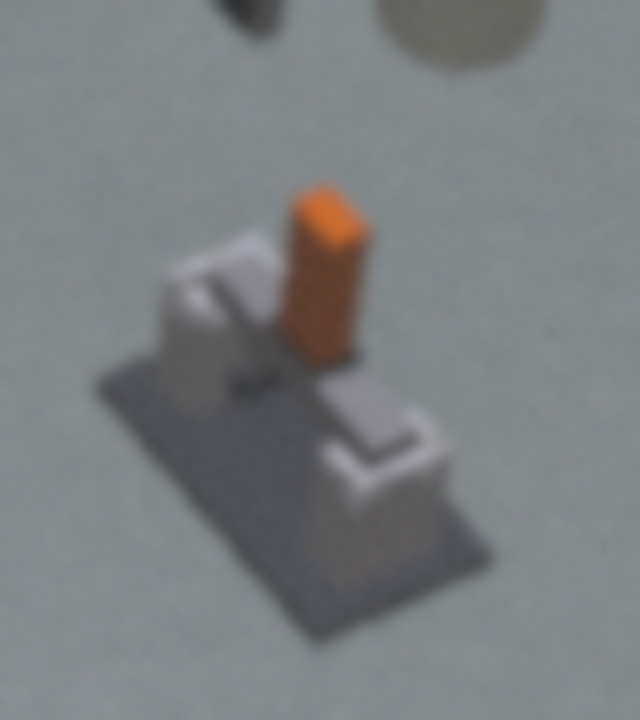

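```bash
python3 -c "
from plant import arm
print(arm.hand_in())"
```

```text
the job is handed in; nothing more can be done
None
```

I stamped the smallest jig's bar, put the marker back in its stand and handed the job in at about 48 s. I could not confirm the force on each blade separately: the wrist sensor shows only the total, and the pictures do not show the marks.

- **Press:** I pressed slowly to about 14.9 N in all and held it for a second. From the spring rates and wrist moments I put the blades at about 6 to 9 N each. The moment readings were mixed with side load, so the split could be off by about a newton.
- **Tilt:** The moves cannot tilt the tool, and the image fit gave a bed tilt of about 1°. The contact readings suggested nearer 2°. I brought the tool to about 1.5° by restarting moves from the slight tilt it picks up in fast motion, so the marker was square to about 0.5°. It was centred to about 1 mm, judged from the scene picture.
- **Extra contacts:** Before the final press I made two slow test touches at the same spot, up to about 4 N and about 9 N in all.
- **Side load:** It reached about 4 N during the press. I lifted off gradually and saw no sudden slip in the readings.
- **Last check:** The picture showed the marker upright between the stand's lips with the gripper open and clear above it. The network put the handle within about 3 mm of its seat. The beaker, bottle, caliper and timer were never approached.

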